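# Clamp a bracket on the sine plate with the eccentric knob

## Task

Set up the blue bracket for measuring: turn the eccentric knob on the inclined sine plate back so that its lobe clears the nest, lay the blue bracket flat in the nest with one end down against the lower stop and its side along the fence, then turn the knob until its lobe bears firmly on the bracket and holds it hard against the fence, and let go. Do not touch the dial indicator that overhangs the plate, and leave the plain bracket and the other things on the table where they are.

Things in the scene. Friction and masses are not known exactly. Their poses are not given: they have to be found in the camera images.
- fixture: Sine plate, fixed to the table: steel base slab 18 mm high (x -100 to +160, y -85 to +85 mm) under a grey plate 180 x 160 x 16 mm inclined 30 degrees. Origin on the table under the plate's middle; x to the plate's high end (roughly to the robot's left), y to its fence side, z up. The plate's upper face is 90 mm high in the middle, 45 mm at its low edge, 135 mm at its high edge.
- nest (a point): Point on the plate's face where the seated bracket's origin (centre of its underside) lies; the bracket's 120 mm length then runs along x, either way round. x up the slope (30 degrees above level), y level, towards the fence, z square to the plate, leaning 30 degrees from vertical towards the low end. The knob's axis stands at x +35, y -52 mm.
- stop (a point): Middle of the lower stop's working face, at its foot, 60 mm down the slope from the nest point (axes as nest). The stop is a dark steel bar 14 mm high, 50 mm long across the slope.
- fence (a point): Point at the foot of the fence's working face, 26 mm from the nest point in its y (axes as nest). The fence is a dark steel bar up the slope, 16 mm high and 12 mm thick, from x -65 to +85 mm of this point.
- cam (a joint): Knob angle (rad), 0 to 2.45, growing counter-clockwise looking down on the plate. At 0 the lobe points away from the fence (nest -y), at 1.57 up the slope. Starts at 1.95 to 2.35, lobe in the bracket's place. Disc reach towards the bracket: 24 - 7 cos(angle) mm: 6.6 mm of play at 0.9, 4 mm at 1.3, bears on the seated bracket from 1.90 up. Friction 0.2 N m: it stays where left.
- knob_grip (a point): Grip point of the knob, on its axis, 47 mm above the plate; x along the handle to its red end (the lobe's side), z along the axis, 30 degrees from vertical. Handle: black bar from x -16 to +32, 14 mm thick (y), 26 to 60 mm above the plate. Below it the steel eccentric disc, 48 mm diameter, centre 7 mm off the axis towards x, 3 to 17 mm above the plate.
- indicator: Dial indicator fixed over the plate; origin and axes as fixture. Column 20 mm thick at x +135, y +60, up to 303 mm high, with a 34 mm clamp block; a slanting arm at height 262 leads to a dial 58 mm across at y -30, between x +49 and +70, with a stem at x +60 down to height 180 mm. It hangs just behind the space above the knob: come in with the tool leaning as the plate does.
- bracket: The blue bracket, an inverted T, 0.3 to 0.5 kg: foot 120 (x) x 52 (y) x 18 mm (z), with an upright web in the middle 14 mm thick (x), 30 mm wide (y), from the foot up to 70 mm above the underside. Origin: centre of its underside. Stands on its foot on the table.
- decoy: A plain aluminium bracket of the very same shape and size and the same axes; not to be moved.
- ring_gauge: Steel ring lying flat, 68 mm outside, 42 mm inside, 22 mm high; origin centre of its underside.
- blower: Green plastic air blower standing up: bulb 60 mm across, nozzle up to 115 mm high; origin centre of its underside.
- case: Dark wooden case 150 (x) x 75 (y) x 45 mm; origin centre of its underside.
- screwdriver: Screwdriver lying along its x axis, 200 mm long, 26 mm thick; origin under its middle.
- v_block: Dark steel V-block 70 x 60 x 46 mm; origin centre of its underside.
Things that resemble listed ones, but are neither listed nor needed, are in the scene too. There is more than one size of the bracket; the one meant has the size given above.

How it is judged (in metres and radians):
On the way, in this order (a step that is already met when the one before it is completed fails the run):
1. the knob is turned back: its lobe clears the nest (angle below 1.5 rad) (value of joint cam below 1.5 rad), for 0.1 s.
2. the blue bracket lies flat in the nest, within 12 mm of its place, with the lobe still turned back (x of bracket in the frame of nest between -0.004 and 0.012 m and y of bracket in the frame of nest between -0.01 and 0.004 m and z of bracket in the frame of nest between -0.003 and 0.004 m and angle between the z axis of bracket and the z axis of nest, either way round below 0.12 rad and angle between the x axis of bracket and the x axis of nest, either way round below 0.12 rad and value of joint cam below 1.8 rad), for 0.1 s.
At the end, for the whole second after the job is handed in: The blue bracket lies flat in the nest, within 4 mm of the lower stop, within 3 mm of the fence and within 0.05 rad of square; the knob's lobe bears on it with more than 5 N (knob angle above 1.75 rad); everything is at rest (x of bracket in the frame of nest between -0.003 and 0.004 m and y of bracket in the frame of nest between -0.003 and 0.003 m and z of bracket in the frame of nest between -0.003 and 0.003 m and angle between the z axis of bracket and the z axis of nest, either way round below 0.05 rad and angle between the x axis of bracket and the x axis of nest, either way round below 0.05 rad and contact force between cam and bracket above 5 N and value of joint cam above 1.75 rad and linear speed of bracket below 0.01 m/s); the robot touches nothing.
It fails at once if the dial indicator is touched (more than 2 N) (contact force between anything else and indicator above 2 N).
It fails at once if the plain bracket is moved by more than 20 mm (distance of decoy from where it was at the start of the episode above 0.02 m).
It fails at once if another thing on the table (ring gauge, blower, wooden case, screwdriver, V-block) is moved by more than 20 mm (distance of any of ring_gauge, blower, case, screwdriver, v_block from where it was at the start of the episode above 0.02 m).
It also fails if it takes over 72 s, if anything falls off the work surface, if the arm or the gripper's body presses on something with over 40 N, if the wrist force passes 120 N, or if a joint passes its speed limit or range.

## Robot

A 6-joint arm with a two-finger parallel gripper is mounted at the origin on the work surface. World frame = base frame: x ahead of the robot, y to its left, z up, the work surface at z = 0. Lengths are in mm, angles in rad, forces in N, time in s.
With the tool pointing down it reaches from about 275 to 750 mm from the base axis. Payload 10.2 kg.
Tool frame: the origin (TCP) lies on the centre line of the jaws, within the pads' length; the fingertips stand 8 mm ahead of it and the grasp point (between the pads) lies 11 mm behind it; x points along the fingers, y is the direction in which the jaws open and shut, and the axes are right-handed (so a half turn about x gives the same grasp; the last joint's range is limited). The gripper opens to 85 mm and grips with 20 to 120 N. Pads are 22 mm wide; open, the fingers measure 114 mm over their backs; the gripper's body (76 mm by 85 mm) begins 54 mm behind the grasp point. The pads swing forward as they close: fully open they stand 13 mm farther back than shut.
Start: joints at [-1.559, 0.313, 1.498, -0, 1.331, -0.223], TCP at [122.127, -510.604, 239.294] pointing down, gripper open.
Joint ranges: [-2.94, 2.94], [-0.97, 2.17], [0.19, 2.56], [-1.23, 4.37], [0.02, 3.11], [-2.88, 2.88]. Speed limits (rad/s): [2.39, 2.39, 3.01, 3.14, 3.14, 3.14].

## Interface

Orientations are given as a unit quaternion [w, x, y, z].
In Python, from rig import ctrl, vision, workorder gives the robot as it stands. The module is installed in compiled form; this text tells all that it offers.
- The arm moves only by the shell command python3 -m jog 'ROWS' [OPENING] [FORCE]. ROWS is JSON, a list that holds one entry, the list of rows, each a list of 6 numbers: the shift along the tool's x, y, z in m, then the turn, a rotation vector about the tool's x, y, z in rad. A call has 1 to 12 rows; each row shifts and turns the commanded pose from where the row before left it, along the tool's axes as they then stand; what a row does not reach is not made up. A row lasts 1/8 s, in which the tool goes at most 62.5 mm and 10.7 degrees, less where a joint would pass 70% of its speed; a pose out of reach is approached as far as the arm can. A call is refused whole if a number of a shift passes 0.0625 or a number of a turn 0.188, either way. A call with a gripper value outside its range is refused whole. OPENING is the closure in counts, from 0 (fully open) to 255 (shut), set as the call begins (- or left out, the last holds). The fingers move at their own pace and stop on an object; FORCE is the grip in N (left out, the last holds). Time passes only in rows, so rows that do not move let the fingers close. It gives the time, the measured TCP pose, the force and the opening at its end, in the units of the state.
- ctrl.sense(): the state, without advancing time (a new reading comes with each control period).
- vision.capture(name): name is "scene" or "top"; returns a dict with "image" (384x512x3 uint8, red, green, blue), "mtx" (3x3 intrinsics, pixels), "R" (3x3) and "t" (3): a world point X has camera coordinates R X + t. Camera axes: x right, y down, z forward; pixel columns grow to the right and rows downward; lengths in mm; the calibration is good to about 2 mm. A picture is of the moment at which its call begins. There is no depth.
- workorder.finish_job(): hands the job in, once; it reports no verdict.
The state is a dict: "time_s": time; "joints": joint angles; "dq": joint speeds; "tau": joint torques, N m; "eef_pos": TCP position; "ee_rot": TCP orientation; "force": force on the tool from outside, world axes, zero at the start; "wrist_torque": the same for the moment, N m; "grip_width": opening from 0.0 (shut) to 1.0 (fully open).
Only numpy, scipy, OpenCV 4.12 (cv2) and the standard library are available. Lean on these libraries where they do the work, as an engineer would, in place of code of your own. Each camera call takes 0.05 s, during which the arm holds its last target.

## Working session

There is one attempt and no reset: what is moved stays moved. The work goes in short steps, Python scripts to look and compute and a shell command to move; the robot and the scene stay as the last step left them, time stands still between calls to the robot, and variables do not carry over. Pictures are saved under pics/ and viewed, and the job is handed in when it is done.

```bash
mkdir -p pics; ls; python3 - <<'E'
from rig import ctrl, vision
import cv2,json,numpy as np
for n in("scene","top"):
    c=vision.capture(n); cv2.imwrite(f"pics/{n}0.png",c["image"][:,:,::-1]); print(n,c["mtx"],c["R"],c["t"])
    np.savez(f"{n}0.npz",**c)
print(ctrl.sense())
E
```

```text
pics
scene [[433.71659663   0.         258.01654192]
 [  0.         433.71659663 195.65232324]
 [  0.           0.           1.        ]] [[ 0.30438815  0.95254688 -0.00151247]
 [ 0.7208642  -0.23139085 -0.65330933]
 [-0.62265774  0.19776933 -0.75708958]] [-193.05519292 -256.33768648 1950.34433517]
top [[375.43657669   0.         254.28046963]
 [  0.         375.43657669 193.56625637]
 [  0.           0.           1.        ]] [[ 0.01784932 -0.99978491 -0.01056116]
 [-0.99827541 -0.01722956 -0.0561191 ]
 [ 0.05592507  0.01154463 -0.99836822]] [  70.04815159  457.35706335 1256.9278608 ]
{'time_s': 0.1, 'joints': array([-1.55938817e+00,  3.13368692e-01,  1.49833942e+00,  2.85951116e-05,
        1.33102472e+00, -2.23382790e-01]), 'dq': array([ 7.71404597e-05, -2.04508167e-03, -2.18896193e-03,  7.71154949e-04,
        4.63526280e-05, -5.40953182e-04]), 'tau': array([ 1.83094500e-03, -4.12902939e+01, -2.60146308e+01, -2.29583875e-04,
        3.01966509e-03, -2.48535247e-05]), 'eef_pos': array([ 122.13708183, -510.37102644,  238.81344554]), 'ee_rot': array([ 0.08241838,  0.70229239,  0.083218  , -0.70218757]), 'force': array([0.01223119, 0.20293645, 0.88064248]), 'wrist_torque': array([-0.00609128,  0.02111672, -0.00159704]), 'grip_width': 1.0012224119287685}
```

View pics/scene0.png

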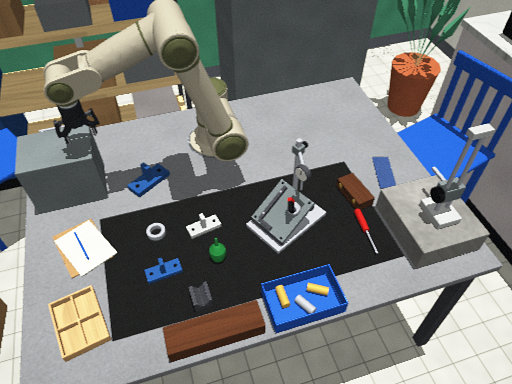

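View pics/top0.png

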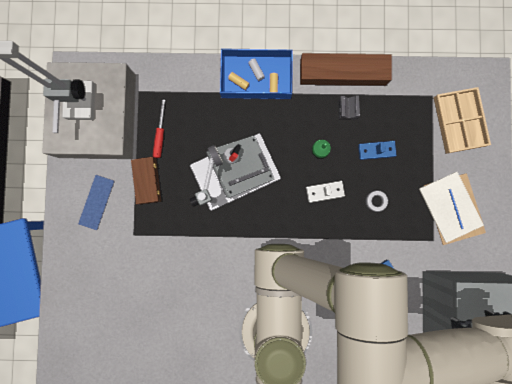

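```bash
cat > h.py <<'E'
import numpy as np,cv2
def load(n): return dict(np.load(n))
def proj(c,X):
    X=np.atleast_2d(X); p=(X@c["R"].T+c["t"])@c["mtx"].T; return p[:,:2]/p[:,2:]
def back(c,uv,z):
    d=c["R"].T@np.linalg.solve(c["mtx"],[uv[0],uv[1],1]); o=-c["R"].T@c["t"]
    return o+d*(z-o[2])/d[2]
def crop(c,x0,y0,x1,y1,s,name):
    im=c["image"][y0:y1,x0:x1,::-1]; im=cv2.resize(im,None,fx=s,fy=s,interpolation=cv2.INTER_CUBIC); cv2.imwrite(name,im)
E
python3 - <<'E'
from h import *
s=load("scene0.npz");t=load("top0.npz")
crop(s,120,155,250,310,5 if 0 else 3.8,"pics/c1.png")
crop(s,240,130,340,255,4.8,"pics/c2.png")
crop(t,300,85,440,220,4.4,"pics/c3.png")
crop(t,180,125,290,215,6,"pics/c4.png")
for n,uv in(("A",(163,272)),("B",(148,185)),("plain",(203,228))): print(n,back(s,uv,0))
for n,uv in(("A",(378,150)),("plain",(325,192))): print(n,back(t,uv,9))
E
```

```text
A [ 613.51101167 -338.67160855    0.        ]
B [ 189.91630701 -328.58988192    0.        ]
plain [ 470.98472306 -164.17832874    0.        ]
A [ 612.10242783 -340.42090268    9.        ]
plain [ 465.74304271 -161.39385874    9.        ]
```

View pics/c1.png

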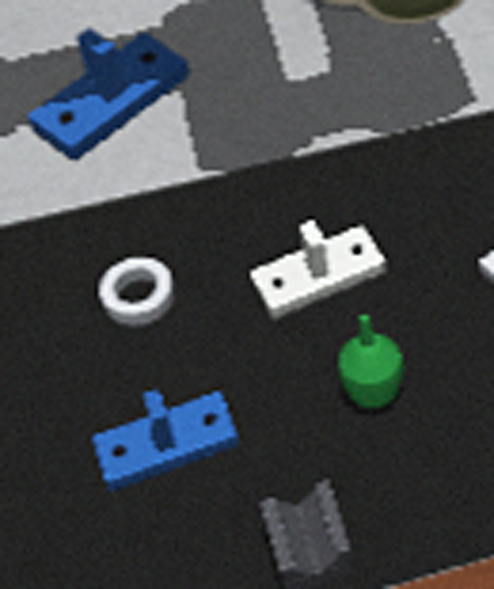

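View pics/c2.png

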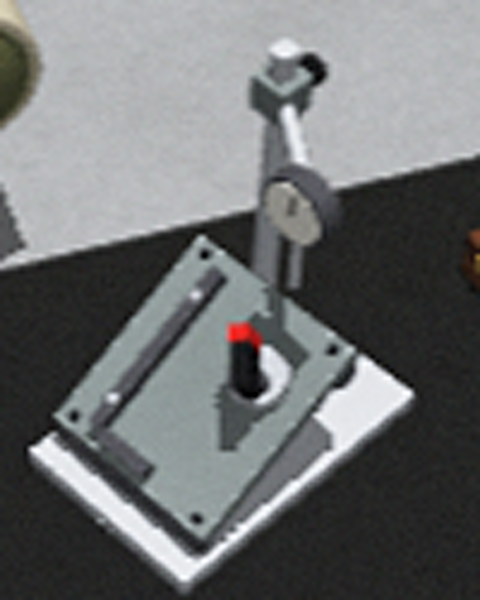

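View pics/c3.png

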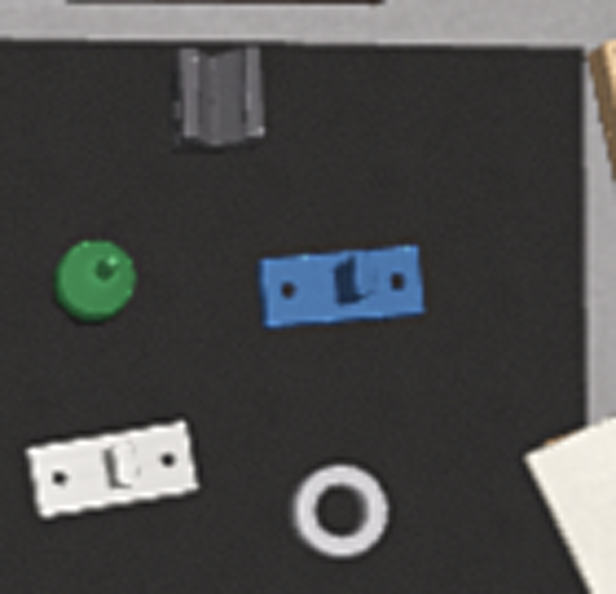

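View pics/c4.png

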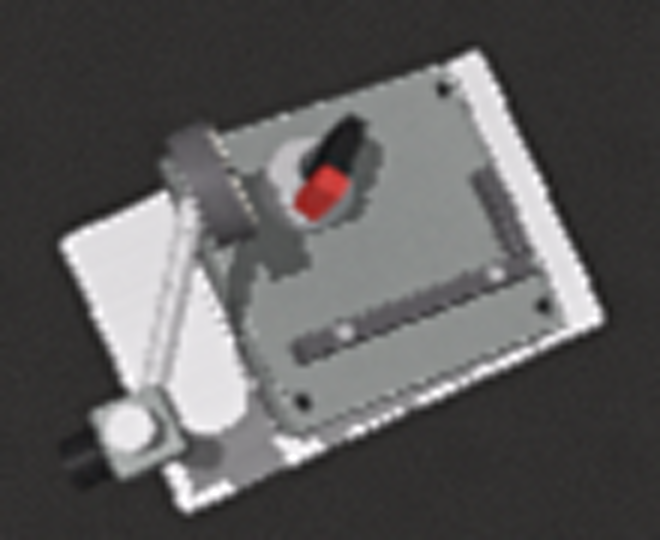

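```bash
cat >> h.py <<'E'
def uv(p,x0,y0,s): return np.array([(p[0]+.5)/s-.5+x0,(p[1]+.5)/s-.5+y0])
def Rz(a): c,s=np.cos(a),np.sin(a); return np.array([[c,-s,0],[s,c,0],[0,0,1.]])
C30,S30=np.cos(np.pi/6),.5
Rp=np.array([[C30,0,-S30],[0,1,0],[S30,0,C30]])
def fix2w(P,q): return np.atleast_2d(P)@Rz(q[2]).T+np.array([q[0],q[1],0])
def plate2fix(P): return np.atleast_2d(P)@Rp.T+np.array([0,0,90.])
E
cat > fit.py <<'E'
from h import *
from scipy.optimize import least_squares
s=load("scene0.npz");t=load("top0.npz")
S=lambda p:uv(p,240,130,4.8); T=lambda p:uv(p,180,125,6)
obs=[(s,S((30,450)),(-100,85,18)),(s,S((183,578)),(-100,-85,18)),(s,S((413,392)),(160,-85,18)),
(t,T((475,50)),(-100,-85,18)),(t,T((603,322)),(-100,85,18)),(t,T((185,513)),(160,85,18)),(t,T((60,243)),(160,-85,18))]
# plate-face corners, plate coords
obs+=[(s,S((54,415)),plate2fix((-90,80,0))[0]),(s,S((200,236)),plate2fix((90,80,0))[0]),(s,S((356,350)),plate2fix((90,-80,0))[0]),(s,S((203,541)),plate2fix((-90,-80,0))[0])]
def res(q):
    return np.concatenate([(proj(c,fix2w(X,q))[0]-p)*(1000/ (3 if c is s else 3)/300) for c,p,X in obs])
b=back(t,T((330,280)),18)
r=least_squares(res,[b[0],b[1],2.0],loss="soft_l1")
print(r.x,np.round(r.fun.reshape(-1,2),2).tolist())
q=r.x
# nest offset in plate: fence / stop features in nest coords
ob2=[(t,T((292,352)),(85,26,16)),(t,T((300,365)),(85,38,16)),(t,T((473,178)),None),
]
np.save("q.npy",q)
E
python3 fit.py
python3 - <<'E'
from h import *
s=load("scene0.npz");t=load("top0.npz")
crop(s,250,175,300,235,10,"pics/c5.png"); crop(t,215,130,280,195,9,"pics/c6.png"); crop(s,126,160,192,200,8,"pics/c7.png")
E
```

```text
[543.25474955 118.2289706    2.02257477] [[-0.24, -0.41], [0.4, 0.74], [0.45, -0.15], [0.37, -0.25], [0.23, -0.45], [-0.14, 0.21], [-0.05, -0.38], [-0.08, -0.01], [-0.04, -0.69], [-0.13, -0.46], [-0.18, -0.43]]
```

View pics/c5.png

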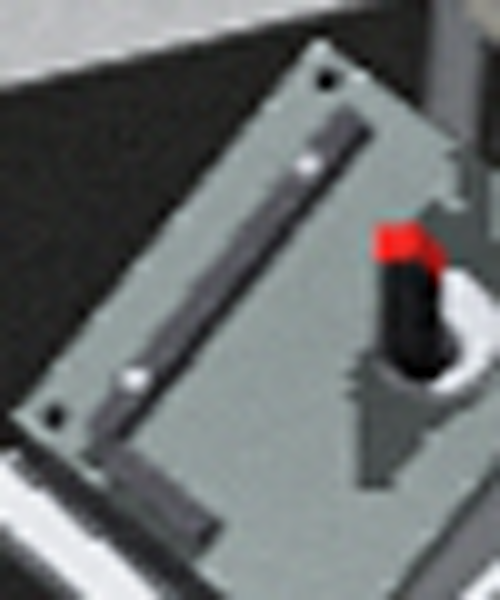

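View pics/c6.png

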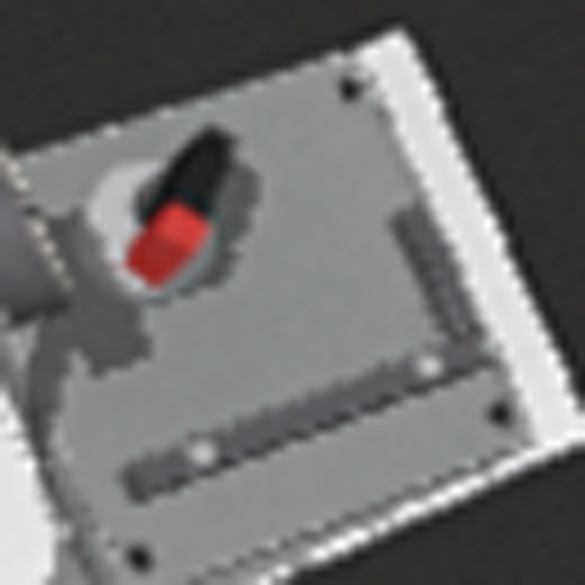

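View pics/c7.png

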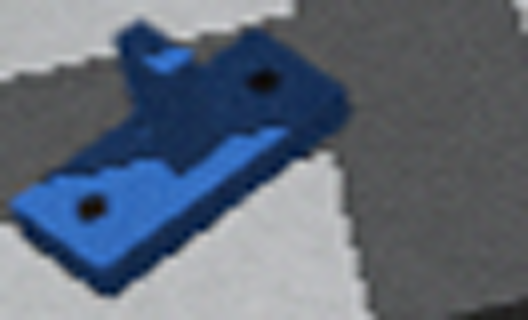

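```bash
cat > fit2.py <<'E'
from h import *
from scipy.optimize import least_squares
s=load("scene0.npz");t=load("top0.npz"); q=np.load("q.npy")
S=lambda p:uv(p,250,175,10); T=lambda p:uv(p,215,130,9)
obs=[(s,S((342,104)),(85,38,16)),(s,S((374,130)),(85,26,16)),(s,S((88,452)),(-65,38,16)),(s,S((222,525)),(-60,-25,14)),
(t,T((121,468)),(85,26,16)),(t,T((138,503)),(85,38,16)),(t,T((391,222)),(-60,-25,14))]
pr=lambda c,X,n: proj(c,fix2w(plate2fix(np.atleast_2d(X)+[n[0],n[1],0]),q))
r=least_squares(lambda n:np.concatenate([pr(c,X,n)[0]-p for c,p,X in obs]),[0,0],loss="soft_l1")
n=r.x; print(n,np.round(r.fun.reshape(-1,2),2).tolist()); np.save("n.npy",n)
def box(x0,x1,y0,y1,z0,z1):
    P=np.array([[x,y,z] for x in(x0,x1) for y in(y0,y1) for z in(z0,z1)],float)
    E=[(i,j) for i in range(8) for j in range(i) if (P[i]!=P[j]).sum()==1]; return P,E
th=[2.15]
def draw(c,x0,y0,x1,y1,sc,name,a):
    im=cv2.resize(c["image"][y0:y1,x0:x1,::-1],None,fx=sc,fy=sc,interpolation=cv2.INTER_CUBIC)
    def dr(P,E,col,f):
        p=f(P); p=(p-[x0,y0]+.5)*sc-.5
        for i,j in E: cv2.line(im,tuple(int(v) for v in p[i]),tuple(int(v) for v in p[j]),col,1,cv2.LINE_AA)
    dr(*box(-100,160,-85,85,0,18),(255,0,0),lambda P:proj(c,fix2w(P,q)))
    dr(*box(-90,90,-80,80,-16,0),(0,255,0),lambda P:pr(c,P,(0,0)))
    f=lambda P:pr(c,P,n)
    dr(*box(-65,85,26,38,0,16),(0,255,255),f); dr(*box(-74,-60,-25,25,0,14),(0,255,255),f)
    P,E=box(-16,32,-7,7,26,60); # handle x at angle a: 0 -> -y ; pi/2 -> +x
    dr(P@Rz(a-np.pi/2).T+[35,-52,0],E,(255,0,255),f)
    k=np.linspace(0,6.28,40); D=np.c_[7+24*np.cos(k),24*np.sin(k),17+0*k]
    dr(D@Rz(a-np.pi/2).T+[35,-52,0],[(i,i+1) for i in range(39)],(0,128,255),f)
    cv2.imwrite(name,im)
if __name__=="__main__":
    import sys; a=float(sys.argv[1])
    draw(s,240,160,335,255,6,"pics/o1.png",a); draw(t,185,125,285,215,6.5,"pics/o2.png",a)
    SB=lambda p:uv(p,126,160,8); a,b=back(s,SB((105,272)),18),back(s,SB((350,100)),18);c=back(s,SB((14,207)),18); print("B len",np.linalg.norm(a-b),np.linalg.norm(a-c))
    SA=lambda p:uv(p,120,155,3.8); a,b=back(s,SA((112,476)),18),back(s,SA((236,430)),18);c=back(s,SA((94,437)),18); print("A len",np.linalg.norm(a-b),np.linalg.norm(a-c))
E
python3 fit2.py 2.15
```

```text
[-8.68631421  8.16372795] [[0.39, -0.45], [-0.43, -1.27], [-0.06, -3.05], [-0.19, -1.21], [0.59, -0.99], [0.34, -1.32], [0.6, -1.79]]
B len 157.79160611767688 68.83592845419481
A len 114.61203213998802 45.87711485044578
```

View pics/o1.png

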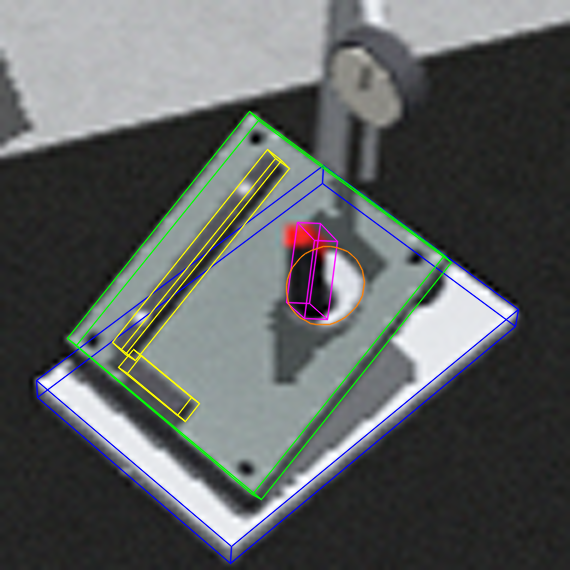

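View pics/o2.png

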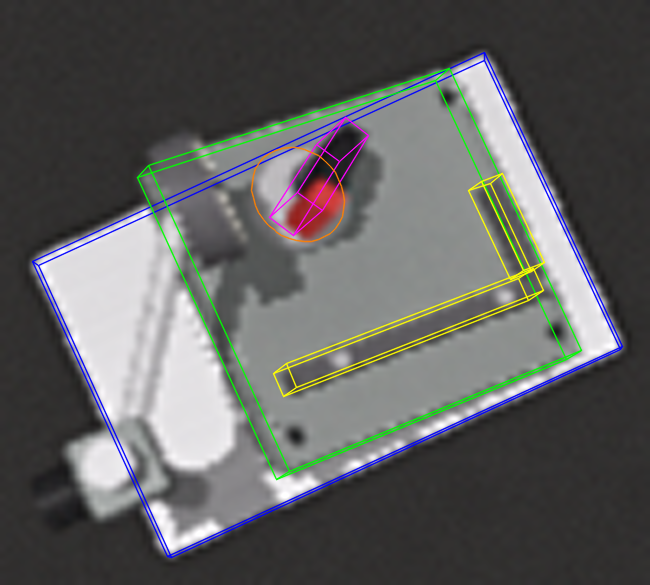

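```bash
cat > fit3.py <<'E'
from h import *
from scipy.optimize import least_squares
from scipy.ndimage import map_coordinates, gaussian_filter
s=load("scene0.npz");t=load("top0.npz"); q0=np.load("q.npy"); n0=np.load("n.npy")
G={id(c):gaussian_filter(c["image"].astype(float).mean(2),.6) for c in(s,t)}
B=lambda P:('b',P); 
base=[((-100,85,18),(-100,-85,18)),((-100,-85,18),(160,-85,18)),((160,-85,18),(160,85,18)),((160,85,18),(-100,85,18))]
# (cam, kind, p0,p1, polarity-free)
seg=[(s,'b',*base[0]),(s,'b',*base[1]),(t,'b',*base[0]),(t,'b',(-60,-85,18),(-100,-85,18)),(t,'b',(160,-85,18),(130,-85,18)),(t,'b',(160,-85,18),(160,50,18)),
(s,'p',(-80,80,0),(80,80,0)),(s,'p',(-90,-70,0),(-90,70,0)),(s,'p',(80,-80,0),(-80,-80,0)),(s,'p',(90,70,0),(90,40,0)),(t,'p',(-60,-80,0),(30,-80,0)),
(s,'n',(80,38,16),(-60,38,16)),(s,'n',(80,26,0),(-55,26,0)),(t,'n',(80,26,16),(-60,26,16)),(t,'n',(85,27,16),(85,37,16)),(t,'n',(80,38,16),(-60,38,16)),
(t,'n',(-60,-22,14),(-60,22,14)),(s,'n',(-60,-22,14),(-60,20,14)),(s,'n',(85,27,16),(85,37,16)),(s,'n',(-62,-25,14),(-70,-25,14)),(t,'n',(-62,-25,14),(-70,-25,14))]
def W(kind,P,p):
    P=np.atleast_2d(np.array(P,float))
    if kind=='b': return fix2w(P,p[:3])
    if kind=='n': P=P+[p[3],p[4],0]
    return fix2w(plate2fix(P),p[:3])
def pj(c,X,p): return proj(c,X)+(p[5:7] if c is s else p[7:9])
p=np.array([*q0,*n0,0,0,0,0])
for it,rng in enumerate([3,3,2.5,2.5,2,2,2,1.5,1.5,1.5]):
    M=[]
    for c,k,a,b in seg:
        L=np.linspace(0,1,25)[:,None]; P=np.array(a)*(1-L)+np.array(b)*L
        u=pj(c,W(k,P,p),p); d=u[-1]-u[0]; d/=np.linalg.norm(d); nn=np.array([-d[1],d[0]])
        o=np.arange(-rng,rng+.01,.1)
        # average profile along the edge (robust to noise)
        pts=u[:,None,:]+o[None,:,None]*nn
        g=map_coordinates(G[id(c)],[pts[...,1],pts[...,0]],order=1)
        g=np.median(g,axis=0); gr=np.abs(np.gradient(g)); j=gr.argmax()
        w=slice(max(0,j-6),j+7); off=(o[w]*gr[w]).sum()/gr[w].sum()
        M.append((c,k,a,b,nn,off,gr[j]))
    tg=[(c,k,P2,nn,pj(c,W(k,P2,p),p)[0]@nn+off,wt) for c,k,a,b,nn,off,gm in M for P2,wt in((a,1),(b,1))]
    f=lambda x:np.concatenate([[ (pj(c,W(k,P2,x),x)[0]@nn-v) for c,k,P2,nn,v,wt in tg], x[5:9]/.7])
    r=least_squares(f,p,loss="soft_l1",f_scale=.4); p=r.x
print(np.round(p,3)); 
for (c,k,a,b,nn,off,gm) in M: print("s" if c is s else "t",k,a,b,round(off,2),round(gm,1))
np.save("p.npy",p)
E
python3 fit3.py
```

```text
[ 5.44185e+02  1.18439e+02  2.02200e+00 -2.86100e+00  1.09530e+01
  3.20000e-02  1.48000e-01 -3.30000e-02  1.29000e-01]
s b (-100, 85, 18) (-100, -85, 18) 0.43 7.1
s b (-100, -85, 18) (160, -85, 18) 0.11 7.7
t b (-100, 85, 18) (-100, -85, 18) 0.48 9.1
t b (-60, -85, 18) (-100, -85, 18) -0.27 8.6
t b (160, -85, 18) (130, -85, 18) -0.39 9.5
t b (160, -85, 18) (160, 50, 18) 0.4 8.1
s p (-80, 80, 0) (80, 80, 0) -0.37 6.1
s p (-90, -70, 0) (-90, 70, 0) -0.03 4.8
s p (80, -80, 0) (-80, -80, 0) 0.17 4.2
s p (90, 70, 0) (90, 40, 0) 0.09 5.9
t p (-60, -80, 0) (30, -80, 0) -0.08 5.0
s n (80, 38, 16) (-60, 38, 16) -0.02 3.0
s n (80, 26, 0) (-55, 26, 0) 0.27 5.2
t n (80, 26, 16) (-60, 26, 16) -0.17 2.3
t n (85, 27, 16) (85, 37, 16) -0.25 3.1
t n (80, 38, 16) (-60, 38, 16) 0.46 3.7
t n (-60, -22, 14) (-60, 22, 14) 0.17 3.2
s n (-60, -22, 14) (-60, 20, 14) -1.22 2.0
s n (85, 27, 16) (85, 37, 16) 1.24 6.4
s n (-62, -25, 14) (-70, -25, 14) -1.27 1.1
t n (-62, -25, 14) (-70, -25, 14) 0.15 2.8
```

```bash
cat > ov.py <<'E'
import sys,fit2 as F,numpy as np
p=np.load("p.npy"); F.q=p[:3]; F.n=p[3:5]
F.draw(F.s,245,165,320,250,8,"pics/o3.png",float(sys.argv[1])); F.draw(F.t,205,128,285,200,9,"pics/o4.png",float(sys.argv[1]))
E
python3 ov.py 2.3 | tail -0
```

```text
Exception ignored on flushing sys.stdout:
BrokenPipeError: [Errno 32] Broken pipe
```

View pics/o3.png

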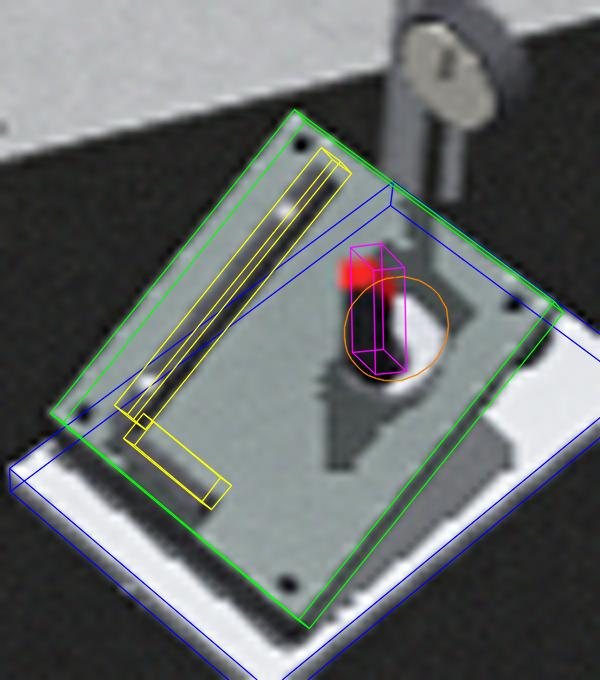

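View pics/o4.png

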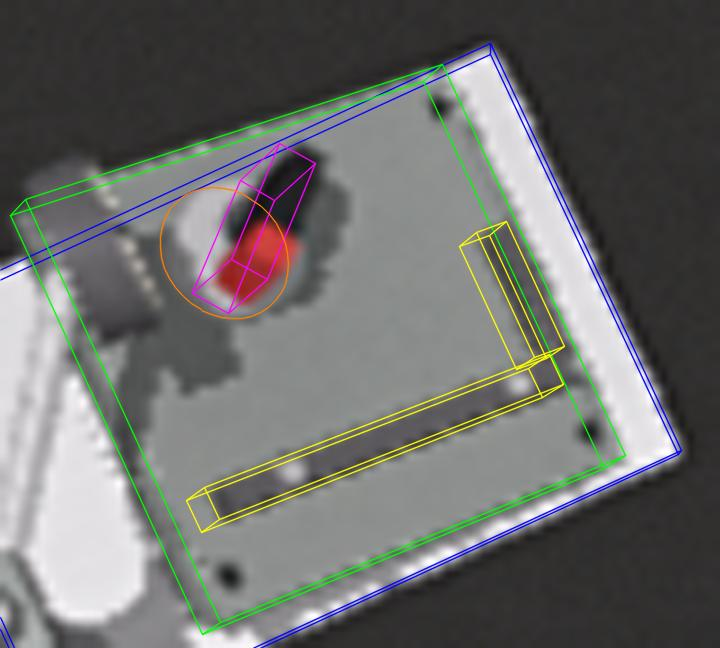

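```bash
sed -i 's/^p=np.array.*/p=np.array([544.2,118.4,2.022,-10.5,9.5,0,0,0,0])/; s/\[3,3,2.5,2.5,2,2,2,1.5,1.5,1.5\]/[1.8,1.6]+[1.4]*8/' fit3.py; python3 fit3.py; sed -i 's/-74,-60,-25/-70,-60,-25/' fit2.py; python3 ov.py 2.25 >/dev/null
```

```text
[ 5.43144e+02  1.19620e+02  2.02400e+00 -7.22800e+00  1.08580e+01
 -2.55000e-01  5.92000e-01 -2.91000e-01  9.10000e-02]
s b (-100, 85, 18) (-100, -85, 18) -0.16 6.9
s b (-100, -85, 18) (160, -85, 18) 0.45 7.4
t b (-100, 85, 18) (-100, -85, 18) 0.8 8.7
t b (-60, -85, 18) (-100, -85, 18) -0.16 8.4
t b (160, -85, 18) (130, -85, 18) -0.13 9.2
t b (160, -85, 18) (160, 50, 18) 0.05 8.5
s p (-80, 80, 0) (80, 80, 0) -0.39 5.9
s p (-90, -70, 0) (-90, 70, 0) 0.41 4.8
s p (80, -80, 0) (-80, -80, 0) 0.31 4.4
s p (90, 70, 0) (90, 40, 0) -0.41 5.9
t p (-60, -80, 0) (30, -80, 0) -0.16 5.4
s n (80, 38, 16) (-60, 38, 16) 0.08 3.2
s n (80, 26, 0) (-55, 26, 0) 0.27 5.2
t n (80, 26, 16) (-60, 26, 16) 0.09 2.1
t n (85, 27, 16) (85, 37, 16) 0.34 3.1
t n (80, 38, 16) (-60, 38, 16) 0.64 3.5
t n (-60, -22, 14) (-60, 22, 14) 0.67 3.3
s n (-60, -22, 14) (-60, 20, 14) -0.81 3.3
s n (85, 27, 16) (85, 37, 16) -0.31 4.2
s n (-62, -25, 14) (-70, -25, 14) -1.12 3.9
t n (-62, -25, 14) (-70, -25, 14) -0.37 2.7
```

View pics/o3.png

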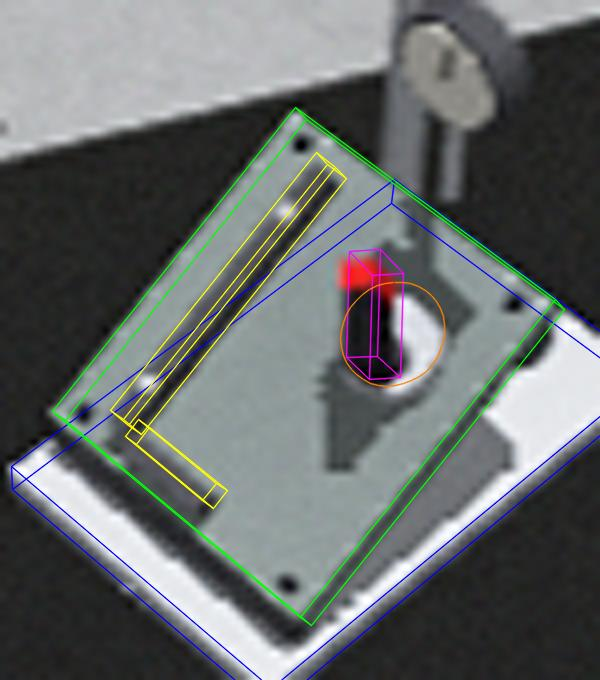

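View pics/o4.png

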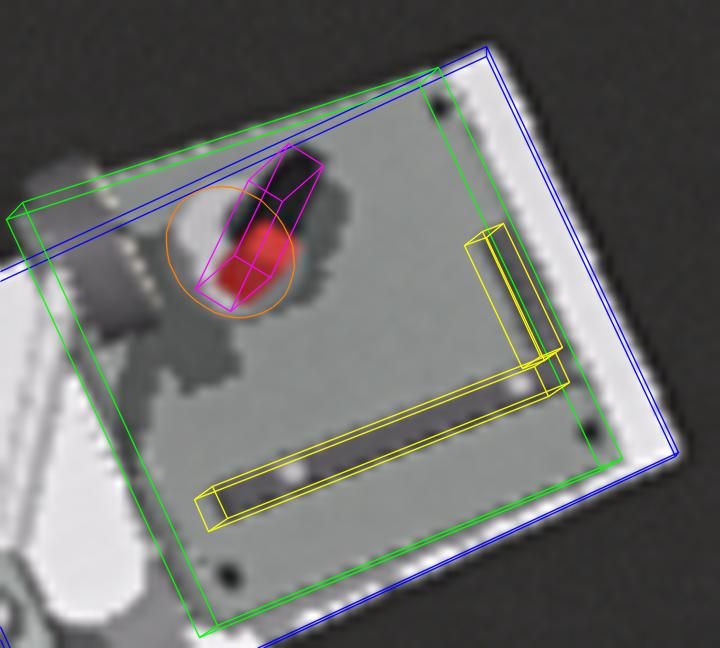

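```bash
python3 - <<'E'
from h import *
p=np.load("p.npy"); s=load("scene0.npz");t=load("top0.npz"); q=p[:3]
S=lambda p:uv(p,250,175,10); T=lambda p:uv(p,215,130,9)
obs=[(s,S((342,104)),(85,38,16)),(s,S((374,130)),(85,26,16)),(s,S((88,452)),(-65,38,16)),(s,S((222,525)),(-60,-25,14)),
(t,T((121,468)),(85,26,16)),(t,T((138,503)),(85,38,16)),(t,T((391,222)),(-60,-25,14))]
# backproject to plate plane at height h, plate coordinates; offset = nest
def bp(c,u,h,off):
    u=u-off; d=c["R"].T@np.linalg.solve(c["mtx"],[*u,1]); o=-c["R"].T@c["t"]
    o=(Rz(q[2]).T@(o-[q[0],q[1],0])); d=Rz(q[2]).T@d
    o=Rp.T@(o-[0,0,90]); d=Rp.T@d
    return o+d*(h-o[2])/d[2]
for c,u,X in obs: print("s" if c is s else "t",X,np.round(bp(c,u,X[2],p[5:7] if c is s else p[7:9])-X,1))
for u in((326,77),(54,415)): print('s hole',np.round(bp(s,S(u),0,p[5:7]),1))
for u in((349,90),(499,412),(138,557)): print('t hole',np.round(bp(t,T(u),0,p[7:9]),1))
E
```

```text
s (85, 38, 16) [-9.6  9.7  0. ]
s (85, 26, 16) [-10.2   5.    0. ]
s (-65, 38, 16) [-15.9   1.9   0. ]
s (-60, -25, 14) [-10.6   6.2   0. ]
t (85, 26, 16) [-7.9 10.7  0. ]
t (85, 38, 16) [-8.2 11.9  0. ]
t (-60, -25, 14) [-6.3 13.6  0. ]
s hole [81.1 67.8  0. ]
s hole [-78.9  68.2   0. ]
t hole [-83.8 -65.5   0. ]
t hole [-83.2  65.9   0. ]
t hole [77.1 65.4  0. ]
```

```bash
cat > fit4.py <<'E'
from h import *
from scipy.optimize import least_squares
s=load("scene0.npz");t=load("top0.npz")
g={k:c["image"].astype(float).mean(2) for k,c in(("s",s),("t",t))}
def cen(k,u,v,sign,r=3):
    u,v=int(round(u)),int(round(v)); w=sign*g[k][v-r:v+r+1,u-r:u+r+1]; w=np.clip(w-np.median(w)-8,0,None)
    y,x=np.mgrid[-r:r+1,-r:r+1]; w=w*(x*x+y*y<=r*r+.5); return np.array([u+(w*x).sum()/w.sum(),v+(w*y).sum()/w.sum()])
def o3(x,y): return x/8-.5+245,y/8-.5+165
def o4(x,y): return x/9-.5+205,y/9-.5+128
H={'s':[((1,1),o3(301,144)),((1,-1),o3(513,303)),((-1,1),o3(83,411)),((-1,-1),o3(288,583))],
 't':[((-1,-1),o4(439,107)),((-1,1),o4(588,431)),((1,1),o4(229,576))]}
F={'s':[(1,o3(285,211)),(-1,o3(148,381))],'t':[(1,o4(292,470)),(-1,o4(520,383))]}
Hc={k:[(a,cen(k,*u,-1)) for a,u in v] for k,v in H.items()}; Fc={k:[(a,cen(k,*u,1)) for a,u in v] for k,v in F.items()}
print(Hc,Fc)
cam={'s':s,'t':t}
# x: fx,fy,yaw,nx,ny,hx,hy,sx, su,sv,tu,tv
p0=np.load("p.npy")
S=lambda p:uv(p,240,130,4.8); T=lambda p:uv(p,180,125,6)
base=[('s',S((30,450)),(-100,85,18)),('s',S((183,578)),(-100,-85,18)),('s',S((413,392)),(160,-85,18)),
('t',T((475,50)),(-100,-85,18)),('t',T((603,322)),(-100,85,18)),('t',T((185,513)),(160,85,18)),('t',T((60,243)),(160,-85,18))]
def res(x,full=False):
    o={'s':x[8:10],'t':x[10:12]}; r=[]
    for k in 'st':
        for a,u in Hc[k]: r.append(4*(proj(cam[k],fix2w(plate2fix((a[0]*x[5],a[1]*x[6],0)),x[:3]))[0]+o[k]-u))
        for a,u in Fc[k]: r.append(4*(proj(cam[k],fix2w(plate2fix((x[3]+10+a*x[7],x[4]+32,16.5)),x[:3]))[0]+o[k]-u))
    for k,u,X in base: r.append(1.5*(proj(cam[k],fix2w(X,x[:3]))[0]+o[k]-u))
    r.append(x[8:12]/.6)
    return np.concatenate(r)
r=least_squares(res,[*p0[:5],80,68,50,0,0,0,0],loss="soft_l1")
x=r.x; print(np.round(x,3)); print(np.round(r.fun[:-4].reshape(-1,2)[:11]/4,2).tolist(),np.round(r.fun[22:-4].reshape(-1,2)/1.5,2).tolist())
J=r.jac; print("sd",np.round(np.sqrt(np.diag(np.linalg.inv(J.T@J))),2))
np.save("p.npy",np.array([*x[:5],*x[8:12]]))
E
python3 fit4.py;python3 ov.py 2.25 >/dev/null
```

```text
{'s': [((1, 1), array([282.47757256, 182.07124011])), ((1, -1), array([309.13231982, 202.03885135])), ((-1, 1), array([254.92216044, 216.13741064])), ((-1, -1), array([280.5       , 237.62220762]))], 't': [((-1, -1), array([253.35280189, 139.47829519])), ((-1, 1), array([270.14616402, 175.4973545 ])), ((1, 1), array([230.04138771, 191.55325624]))]} {'s': [(1, array([279.49870298, 190.37743191])), (-1, array([262.46743761, 211.68776628]))], 't': [(1, array([236.96961691, 179.76882431])), (-1, array([261.98799127, 169.7139738 ]))]}
[ 5.44193e+02  1.17822e+02  2.02100e+00 -9.96000e+00  1.08070e+01
  8.05130e+01  6.61540e+01  4.94690e+01 -1.01000e-01 -2.91000e-01
 -7.70000e-02  2.20000e-02]
[[-0.26, -0.02], [-0.19, -0.06], [-0.09, -0.05], [-0.04, -0.18], [0.54, 0.25], [0.47, 0.2], [-0.06, -0.19], [-0.01, -0.13], [-0.23, 0.06], [0.07, 0.24], [0.12, 0.56]] [[-0.35, -0.48], [0.19, 0.61], [0.33, -0.17], [0.43, -0.45], [0.24, -0.61], [-0.13, -0.11], [0.01, -0.65]]
sd [1.66 1.54 0.   0.8  0.95 0.43 0.43 0.64 0.42 0.37 0.47 0.5 ]
```

View pics/o4.png

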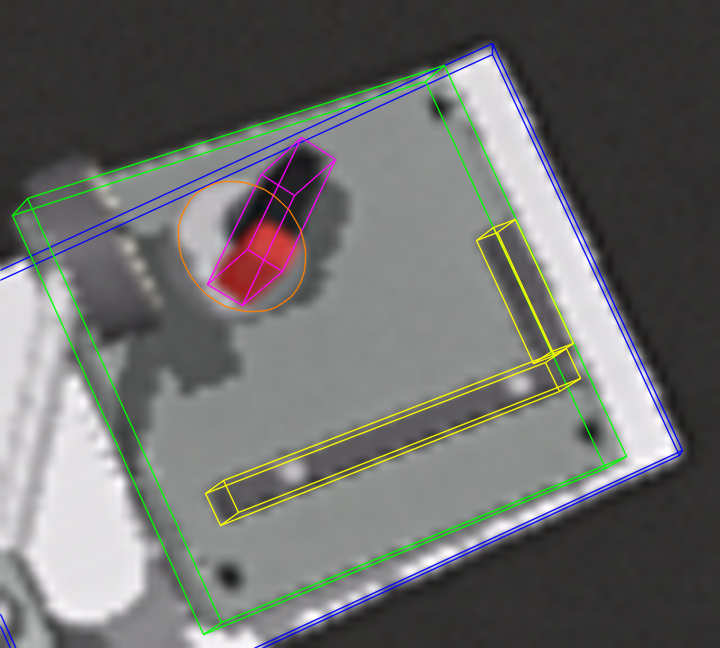

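View pics/o3.png

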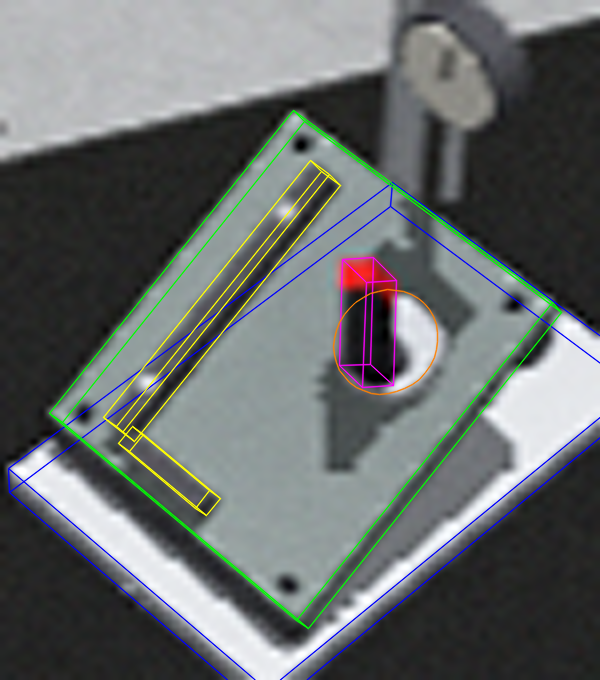

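```bash
cat > geo.py <<'E'
from h import *
from scipy.spatial.transform import Rotation as Ro
p=np.load("p.npy"); q=p[:3]; N=np.array([p[3],p[4],0])
Rn=Rz(q[2])@Rp   # nest axes in world
def nest2w(P): return fix2w(plate2fix(np.atleast_2d(P)+N),q)
def w2nest(X): return (np.atleast_2d(X)-nest2w((0,0,0)))@Rn
def quat(w): return Ro.from_quat([w[1],w[2],w[3],w[0]])
def delta(st,pos,Rt):
    "shift in present tool axes (m) and rotation vector in tool axes to reach pos,Rt; and after-turn shift"
    R0=quat(st["ee_rot"]).as_matrix(); d=np.array(pos)-st["eef_pos"]
    return R0.T@d/1000, Ro.from_matrix(R0.T@Rt).as_rotvec()
def toolR(xdir,ydir):
    x=np.array(xdir)/np.linalg.norm(xdir); y=np.array(ydir)-np.dot(ydir,x)*x; y/=np.linalg.norm(y); return np.c_[x,y,np.cross(x,y)]
E
python3 - <<'E'
from geo import *
from rig import ctrl
st=ctrl.sense(); R0=quat(st["ee_rot"]).as_matrix(); print("R0",np.round(R0,3).tolist())
print("nest",nest2w((0,0,0)),"knob grip",nest2w((35,-52,47)), "Rn",np.round(Rn,3).tolist())
s=load("scene0.npz");t=load("top0.npz")
im=t["image"].astype(int); m=((im[...,2]>im[...,0]+40)&(im[...,2]>80)).astype(np.uint8); m[:130]=0;m[170:]=0;m[:,:350]=0;m[:,410:]=0
c=max(cv2.findContours(m,cv2.RETR_EXTERNAL,cv2.CHAIN_APPROX_NONE)[0],key=cv2.contourArea); print(cv2.minAreaRect(c))
b=cv2.boxPoints(cv2.minAreaRect(c)); P=np.array([back(t,u,18) for u in b]); print(P.mean(0),[np.linalg.norm(P[i]-P[i-1]) for i in range(4)]); print(P)
T=lambda p:uv(p,300,85,4.4)
P=np.array([back(t,T(u),18) for u in((262,262),(418,247),(424,312),(267,326))]);print(P.mean(0),[np.linalg.norm(P[i]-P[i-1]) for i in range(4)],P[1]-P[0],P[2]-P[3])
S=lambda p:uv(p,120,155,3.8)
P=np.array([back(s,S(u),18) for u in((94,437),(112,476),(236,430),(222,393))]);print(P.mean(0),[np.linalg.norm(P[i]-P[i-1]) for i in range(4)],P[2]-P[1],P[3]-P[0])
E
```

```text
R0 [[0.0, 0.233, -0.973], [0.001, -0.973, -0.233], [-1.0, -0.001, -0.0]]
nest [[538.22056371 105.35081398  85.01989488]] knob grip [[582.06587114 134.12540742 143.22308886]] Rn [[-0.377, -0.9, 0.218], [0.78, -0.435, -0.45], [0.5, 0.0, 0.866]]
((377.1639709472656, 149.8032989501953), (15.934290885925293, 36.57644271850586), 84.80557250976562)
[ 611.1524672  -334.72907707   18.        ] [np.float64(54.24565675894203), np.float64(123.58101554381854), np.float64(54.222270589276086), np.float64(123.2823400968601)]
[[ 631.5335977  -270.87731747   18.        ]
 [ 644.78909982 -393.74537299   18.        ]
 [ 590.76964703 -398.43081299   18.        ]
 [ 577.51752423 -275.86280484   18.        ]]
[ 611.23194767 -335.90102463   18.        ] [np.float64(49.67702889542997), np.float64(120.34181858151258), np.float64(50.4821506336324), np.float64(120.75028757096896)] [  13.53697222 -119.57802341    0.        ] [  12.77052844 -120.07308421    0.        ]
[ 612.82029332 -333.92032388   18.        ] [np.float64(119.3439036466608), np.float64(45.87711485044578), np.float64(114.61203213998802), np.float64(43.0382213009451)] [-1.29511980e+01  1.13877936e+02  2.27373675e-13] [-10.87564391 118.84732941   0.        ]
```

Candidates: blue A on the mat, scene (163,269) / top (378,150), measures about 120×50 mm. Blue B at scene (148,178) is about 158×69 mm, so too big. The plain white one is the decoy, scene (203,226). The crop confirms A. The knob comes first.

```bash
python3 -m jog '[[[-0.014,-0.0177,-0.038,0,0,0],[-0.014,-0.0177,-0.038,0,0,0],[-0.014,-0.0177,-0.038,0,0,0],[-0.014,-0.0177,-0.038,0,0,0],[-0.014,-0.0177,-0.038,0,0,0],[-0.014,-0.0177,-0.038,0,0,0],[-0.014,-0.0177,-0.038,0,0,0],[-0.014,-0.0177,-0.038,0,0,0],[-0.014,-0.0177,-0.038,0,0,0],[-0.014,-0.0177,-0.038,0,0,0]]]' 120 40; python3 - <<'E'
from geo import *
from rig import ctrl
st=ctrl.sense(); print(st["time_s"],st["joints"],st["eef_pos"],st["grip_width"])
a=2.25; h=np.array([np.sin(a),-np.cos(a),0]); j=np.array([-h[1],h[0],0])
for sg in(1,-1):
    Rt=toolR(-Rn[:,2],Rn@j*sg)
    for H in(160,40): print(sg,H,[np.round(v,4).tolist() for v in delta(st,nest2w((35,-52,H))[0],Rt)])
    M=np.c_[-Rt[:,1],-Rt[:,2],Rt[:,0]]
    print("yaw-only",Ro.from_matrix(M).as_euler("ZYZ"))
E
```

```text
time_s: 1.35
eef_pos: [451.4, -249.0, 379.5]
ee_rot: [-0.083, -0.702, -0.083, 0.702]
force: [0.6, 0.1, -0.0]
grip_width: 0.527
1.35 [-7.31556124e-01  2.36872101e-01  1.23905358e+00 -6.34697104e-05
  1.66622085e+00  6.04435679e-01] [ 451.43359668 -248.99500981  379.47443257] 0.5270124242299781
1 160 [[0.1384, -0.287, -0.2283], [0.6601, -0.28, -0.4535]]
1 40 [[0.2424, -0.3455, -0.2155], [0.6601, -0.28, -0.4535]]
yaw-only [ 2.02133313  2.61799388 -2.25      ]
-1 160 [[0.1384, -0.287, -0.2283], [-2.3951, 0.5782, -0.357]]
-1 40 [[0.2424, -0.3455, -0.2155], [-2.3951, 0.5782, -0.357]]
yaw-only [2.02133313 2.61799388 0.89159265]
```

```bash
cat > wr.py <<'E'
from geo import *
def wrist(Rt,q1,q23):
    M=np.c_[-Rt[:,1],-Rt[:,2],Rt[:,0]]
    return Ro.from_matrix((Rz(q1)@Ro.from_euler("y",q23).as_matrix()).T@M).as_euler("ZYZ")
if __name__=="__main__":
  for q1 in(-.1,.1):
   for q23 in(1.3,1.7):
    for a in(2.25,.7):
      h=np.array([np.sin(a),-np.cos(a),0]); j=np.array([-h[1],h[0],0])
      print(q1,q23,a,[np.round(wrist(toolR(-Rn[:,2],Rn@j*sg),q1,q23),2).tolist() for sg in(1,-1)])
E
python3 wr.py
```

```text
-0.1 1.3 2.25 [[0.51, 2.08, 2.11], [0.51, 2.08, -1.03]]
-0.1 1.3 0.7 [[0.51, 2.08, -2.62], [0.51, 2.08, 0.52]]
-0.1 1.7 2.25 [[0.45, 1.72, 1.92], [0.45, 1.72, -1.23]]
-0.1 1.7 0.7 [[0.45, 1.72, -2.82], [0.45, 1.72, 0.32]]
0.1 1.3 2.25 [[0.54, 1.98, 2.3], [0.54, 1.98, -0.85]]
0.1 1.3 0.7 [[0.54, 1.98, -2.44], [0.54, 1.98, 0.7]]
0.1 1.7 2.25 [[0.49, 1.63, 2.09], [0.49, 1.63, -1.05]]
0.1 1.7 0.7 [[0.49, 1.63, -2.64], [0.49, 1.63, 0.5]]
```

```bash
python3 -m jog '[[[0,0,0,-0.1711,0.0413,-0.0255],[0,0,0,-0.1711,0.0413,-0.0255],[0,0,0,-0.1711,0.0413,-0.0255],[0,0,0,-0.1711,0.0413,-0.0255],[0,0,0,-0.1711,0.0413,-0.0255],[0,0,0,-0.1711,0.0413,-0.0255],[0,0,0,-0.1711,0.0413,-0.0255]]]'; python3 - <<'E'
from rig import ctrl; print(ctrl.sense()["joints"])
E
python3 -m jog '[[[0,0,0,-0.1711,0.0413,-0.0255],[0,0,0,-0.1711,0.0413,-0.0255],[0,0,0,-0.1711,0.0413,-0.0255],[0,0,0,-0.1711,0.0413,-0.0255],[0,0,0,-0.1711,0.0413,-0.0255],[0,0,0,-0.1711,0.0413,-0.0255],[0,0,0,-0.1711,0.0413,-0.0255],[0,0,0,0,0,0]]]'; cat > go.py <<'E'
from wr import *
from rig import ctrl
import sys
def knob(a,sg=-1):
    h=np.array([np.sin(a),-np.cos(a),0]); return toolR(-Rn[:,2],Rn@np.array([-h[1],h[0],0])*sg)
def rep(pos,Rt):
    st=ctrl.sense(); print("t",st["time_s"],"q",np.round(st["joints"],3),"pos",np.round(st["eef_pos"],1),"F",np.round(st["force"],1),"M",np.round(st["wrist_torque"],2),"w",round(st["grip_width"],3))
    d=delta(st,pos,Rt); print("to go tool m",np.round(d[0],4),"rot",np.round(d[1],4)); return st
E
python3 - <<'E'
from go import *
st=rep(nest2w((35,-52,150))[0],knob(2.25))
print(wrist(knob(2.25),st["joints"][0],st["joints"][1]+st["joints"][2]))
E
```

```text
time_s: 2.22
eef_pos: [450.4, -250.1, 379.1]
ee_rot: [0.392, 0.611, 0.533, -0.434]
force: [0.2, -0.1, -0.1]
grip_width: 0.528
[-0.85748483  0.30963309  1.17748802  0.2580607   1.85232222 -0.68815457]
time_s: 3.22
eef_pos: [450.9, -250.0, 378.6]
ee_rot: [0.552, 0.293, 0.78, -0.006]
force: [0.1, 0.1, -0.4]
grip_width: 0.53
t 3.225 q [-0.81   0.5    0.957  0.187  2.179 -1.87 ] pos [ 450.9 -250.   378.6] F [ 0.1  0.1 -0.4] M [-0.25 -0.1  -0.04] w 0.53
to go tool m [0.2452 0.3051 0.0762] rot [-0.0008 -0.0005 -0.0002]
[ 0.1871903   2.1785866  -1.87119972]
```

```bash
python3 -m jog '[[[0.0272,0.0339,0.0085,0,0,0],[0.0272,0.0339,0.0085,0,0,0],[0.0272,0.0339,0.0085,0,0,0],[0.0272,0.0339,0.0085,0,0,0],[0.0272,0.0339,0.0085,0,0,0],[0.0272,0.0339,0.0085,0,0,0],[0.0272,0.0339,0.0085,0,0,0],[0.0272,0.0339,0.0085,0,0,0],[0.0272,0.0339,0.0085,0,0,0],[0,0,0,0,0,0],[0,0,0,0,0,0]]]' 130; python3 - <<'E'
from go import *
from rig import vision
st=rep(nest2w((35,-52,40))[0],knob(2.25))
for n in("scene","top"):
    c=vision.capture(n); np.savez(n+"1.npz",**c)
s=load("scene1.npz");t=load("top1.npz")
crop(s,235,90,365,250,3.7,"pics/d1.png"); crop(t,180,110,300,230,5,"pics/d2.png")
E
```

```text
time_s: 4.6
eef_pos: [604.3, 86.9, 233.7]
ee_rot: [0.553, 0.293, 0.78, -0.007]
force: [0.2, 0.4, -0.3]
grip_width: 0.488
t 4.6 q [-0.215  0.641  1.098  0.41   1.729 -1.344] pos [604.3  86.9 233.7] F [ 0.2  0.4 -0.3] M [-0.24 -0.13  0.01] w 0.488
to go tool m [0.1114 0.0004 0.0002] rot [-0.0021  0.0013 -0.0002]
```

View pics/d1.png

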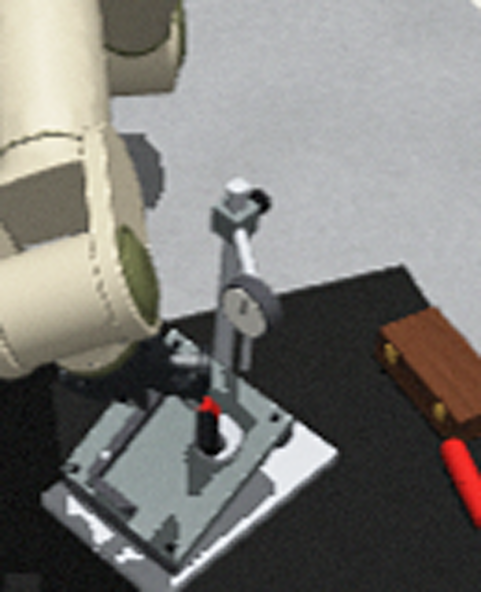

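View pics/d2.png

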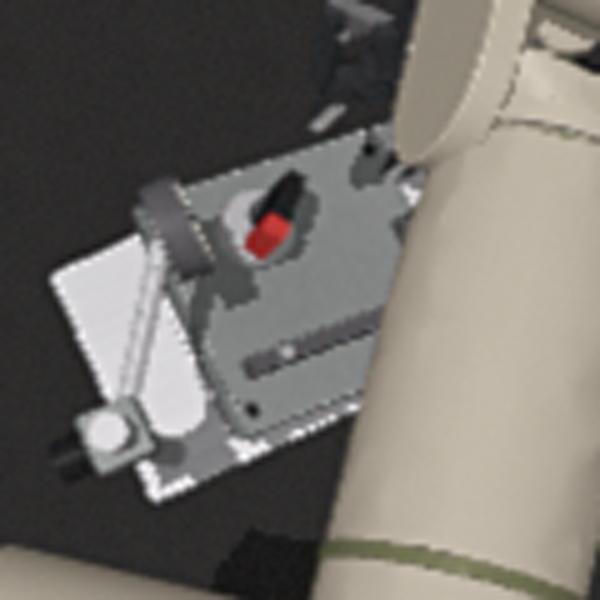

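```bash
python3 -m jog '[[[0.018,0,0,0,0,0],[0.018,0,0,0,0,0],[0.018,0,0,0,0,0],[0.014,0,0,0,0,0],[0,0,0,0,0,0]]]'; python3 - <<'E'
from go import *
from rig import vision
st=rep(nest2w((35,-52,40))[0],knob(2.25))
for n in("scene","top"):
    c=vision.capture(n); np.savez(n+"1.npz",**c)
s=load("scene1.npz");t=load("top1.npz")
crop(s,255,130,335,230,6,"pics/d3.png"); crop(t,200,110,270,180,8,"pics/d4.png")
E
```

```text
time_s: 5.32
eef_pos: [589.3, 117.9, 174.1]
ee_rot: [0.552, 0.293, 0.78, -0.006]
force: [0.1, -0.0, -0.9]
grip_width: 0.494
t 5.325 q [-0.172  0.655  1.234  0.418  1.577 -1.367] pos [589.3 117.9 174.1] F [ 0.1 -0.  -0.9] M [-0.16 -0.1  -0.01] w 0.494
to go tool m [0.0427 0.0004 0.0004] rot [-0.0006 -0.0002  0.0003]
```

View pics/d3.png

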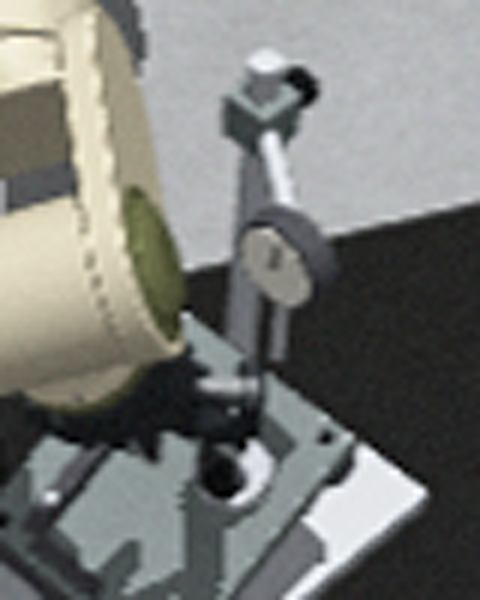

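View pics/d4.png

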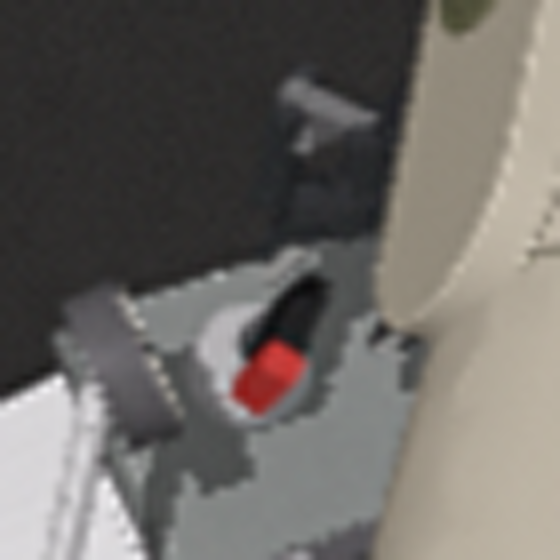

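```bash
python3 -m jog '[[[0.01,0,0,0,0,0],[0.01,0,0,0,0,0],[0.01,0,0,0,0,0],[0.008,0,0,0,0,0],[0.004,0,0,0,0,0],[0,0,0,0,0,0]]]'; python3 - <<'E'
from go import *
from rig import vision
st=rep(nest2w((35,-52,40))[0],knob(2.25))
c=vision.capture("top"); np.savez("top1.npz",**c);t=load("top1.npz"); print(proj(t,st["eef_pos"]),proj(t,nest2w([(35,-52,60),(35,-52,40)])))
s=vision.capture("scene"); crop(s,255,150,315,225,8,"pics/d5.png"); crop(t,210,120,270,180,9,"pics/d6.png")
E
```

```text
time_s: 6.18
eef_pos: [580.4, 137.0, 137.9]
ee_rot: [0.553, 0.293, 0.78, -0.006]
force: [0.1, 0.4, 0.0]
grip_width: 0.494
t 6.175 q [-0.144  0.674  1.301  0.428  1.487 -1.38 ] pos [580.4 137.  137.9] F [0.1 0.4 0. ] M [-0.21 -0.12  0.01] w 0.494
to go tool m [0.0007 0.0001 0.0003] rot [0.0004 0.0003 0.0003]
[[235.39269122 150.55773726]] [[237.97041835 148.18918074]
 [235.31908834 150.54355614]]
```

View pics/d5.png

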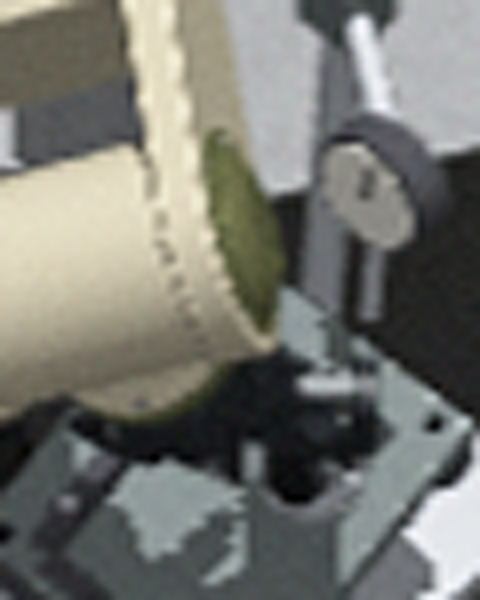

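View pics/d6.png

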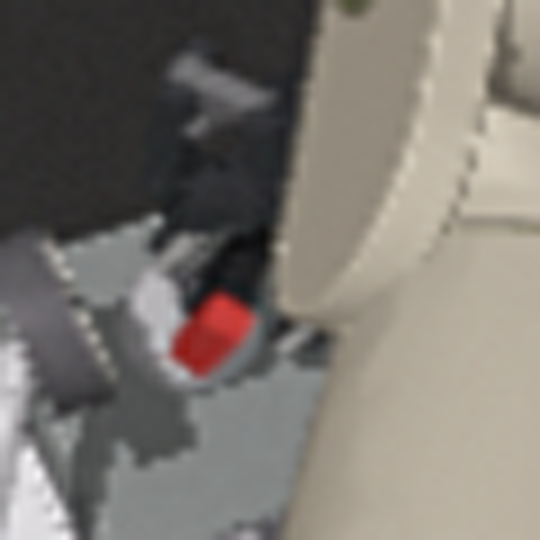

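```bash
python3 -m jog '[[[0,0,0,0,0,0],[0,0,0,0,0,0],[0,0,0,0,0,0],[0,0,0,0,0,0],[0,0,0,0,0,0]]]' 255 25; python3 - <<'E'
from go import *
st=rep(nest2w((35,-52,40))[0],knob(2.25)); print("F tool",quat(st["ee_rot"]).as_matrix().T@st["force"])
E
```

```text
time_s: 6.9
eef_pos: [581.4, 138.0, 139.0]
ee_rot: [0.554, 0.293, 0.779, -0.005]
force: [4.2, 6.3, 3.2]
grip_width: 0.158
t 6.9 q [-0.143  0.673  1.3    0.431  1.487 -1.38 ] pos [581.4 138.  139. ] F [4.2 6.3 3.2] M [ 0.84 -0.66 -0.37] w 0.158
to go tool m [ 0.0014 -0.0016  0.0002] rot [ 0.0023  0.0023 -0.003 ]
F tool [-0.82551252  8.14086148  0.34723621]
```

```bash
python3 -m jog '[[[0,0.002,0,0,0,0],[0,0,0,0.06,0,0],[0,0,0,0.1,0,0],[0,0,0,0.1,0,0],[0,0,0,0.1,0,0]]]'; python3 - <<'E'
from go import *
st=rep(nest2w((35,-52,40))[0],knob(2.25)); R=quat(st["ee_rot"]).as_matrix(); print("F tool",R.T@st["force"],"M tool",R.T@st["wrist_torque"])
E
```

```text
time_s: 7.52
eef_pos: [581.8, 138.7, 139.2]
ee_rot: [0.491, 0.388, 0.766, -0.146]
force: [2.3, 1.8, 2.9]
grip_width: 0.162
t 7.525 q [-0.141  0.675  1.296  0.43   1.489 -1.013] pos [581.8 138.7 139.2] F [2.3 1.8 2.9] M [ 0.25 -0.35 -0.08] w 0.162
to go tool m [ 0.0014 -0.0022  0.001 ] rot [-0.3622  0.0015 -0.0011]
F tool [-2.22321668  3.27969248 -1.01746987] M tool [-0.13753978 -0.06047404  0.41031657]
```

Going well; keep turning.

```bash
python3 -m jog '[[[0,0,0,0.13,0,0],[0,0,0,0.13,0,0],[0,0,0,0.13,0,0],[0,0,0,0.13,0,0],[0,0,0,0.13,0,0],[0,0,0,0.13,0,0]]]'; python3 - <<'E'
from go import *
st=rep(nest2w((35,-52,40))[0],knob(2.25)); R=quat(st["ee_rot"]).as_matrix(); print("F tool",R.T@st["force"],"M tool",R.T@st["wrist_torque"])
E
python3 -m jog '[[[0,0,0,0.13,0,0],[0,0,0,0.13,0,0],[0,0,0,0.13,0,0],[0,0,0,0.05,0,0],[0,0,0,0,0,0]]]'; python3 - <<'E'
from go import *
st=rep(nest2w((35,-52,40))[0],knob(2.25)); R=quat(st["ee_rot"]).as_matrix(); print("F tool",R.T@st["force"],"M tool",R.T@st["wrist_torque"])
print(w2nest(st["eef_pos"]))
E
```

```text
time_s: 8.28
eef_pos: [583.2, 139.3, 139.2]
ee_rot: [0.308, 0.547, 0.652, -0.426]
force: [12.2, 6.1, -1.0]
grip_width: 0.161
t 8.275 q [-0.14   0.675  1.295  0.432  1.485 -0.232] pos [583.2 139.3 139.2] F [12.2  6.1 -1. ] M [ 0.63 -1.72 -0.74] w 0.161
to go tool m [ 0.0014 -0.0022  0.0029] rot [-1.1426  0.0025 -0.006 ]
F tool [ 1.05268417 12.32383714 -5.79580434] M tool [-0.26508713  0.70623532  1.82109358]
time_s: 8.9
eef_pos: [583.9, 139.0, 138.9]
ee_rot: [0.182, 0.602, 0.543, -0.556]
force: [17.1, 6.0, -4.5]
grip_width: 0.155
t 8.9 q [-0.141  0.676  1.294  0.432  1.483  0.204] pos [583.9 139.  138.9] F [17.1  6.  -4.5] M [ 0.37 -2.32 -1.13] w 0.155
to go tool m [ 0.0014 -0.0016  0.0036] rot [-1.5791  0.0026 -0.0088]
F tool [  3.03158991  14.27565998 -11.60594131] M tool [-0.14953818  1.55201953  2.0912244 ]
[[ 35.93049266 -55.80826235  41.46110593]]
```

```bash
python3 - <<'E'
from geo import *
from rig import ctrl
st=ctrl.sense(); R2=quat(st["ee_rot"]).as_matrix(); y2=(Rn.T@R2[:,1])[:2]; print("handle dir nest",Rn.T@R2[:,2]); p2=w2nest(st["eef_pos"])[0,:2]
out=[]
A=[];b=[]
for pos,qq in(((581.4,138,139),(.554,.293,.779,-.005)),((581.8,138.7,139.2),(.491,.388,.766,-.146)),((583.2,139.3,139.2),(.308,.547,.652,-.426)),(st["eef_pos"],st["ee_rot"])):
    y=(Rn.T@quat(qq).as_matrix()[:,1])[:2]; A.append(y); b.append(y@w2nest(pos)[0,:2]); print(y,w2nest(pos))
x=np.linalg.lstsq(np.array(A),np.array(b),rcond=None); print(x[0],np.array(A)@x[0]-b)
E
```

```text
handle dir nest [-0.62170392  0.78324201 -0.00402283]
[ 0.62984589 -0.77671653] [[ 36.16022446 -53.08776063  41.45374112]]
[ 0.31194422 -0.950099  ] [[ 36.65510598 -53.75266021  41.39896124]]
[-0.44630672 -0.89486329] [[ 36.59491698 -55.27422838  41.43371138]]
[-0.78324593 -0.62166985] [[ 35.93049266 -55.80826235  41.46110593]]
[ 34.71989427 -54.32877626] [ 0.05673131 -0.05631082 -0.00921515  0.02844437]
```

```bash
sed -i 's/^q=p\[:3\]//; s/N=np.array(\[p\[3\],p\[4\],0\])/N=np.array([p[3]-.3,p[4]-2.3,0])/' geo.py; grep -n "N=np" geo.py; python3 -m jog '[[[0,0,0,0,0,0],[0,0,0,0,0,0],[0,0,0,0,0,0],[0,0,0,0,0,0]]]' 130 40; python3 -m jog '[[[-0.02,0,0,0,0,0],[-0.03,0,0,0,0,0],[-0.03,0,0,0,0,0],[-0.03,0,0,0,0,0],[-0.03,0,0,0,0,0],[0,0,0,0,0,0]]]'; python3 - <<'E'
from go import *
from rig import vision
# bracket grasp: bracket centre, axis
c=np.array([611.5,-335,0]); ax=np.array([-.108,.994,0])
for sg in(1,-1):
    Rt=toolR((0,0,-1),ax*sg); st=rep(c+[0,0,150],Rt); print(wrist(Rt,-.65,1.8), "nest:", wrist(toolR(-Rn[:,2],Rn[:,0]*sg),-.2,1.8))
for n in("scene","top"):
    cc=vision.capture(n); np.savez(n+"2.npz",**cc)
crop(cc,200,115,280,195,7,"pics/e1.png")
E
```

```text
3:p=np.load("p.npy"); q=p[:3]; N=np.array([p[3]-.3,p[4]-2.3,0])
time_s: 9.4
eef_pos: [581.3, 138.5, 138.7]
ee_rot: [0.181, 0.599, 0.545, -0.559]
force: [0.2, -0.2, 0.8]
grip_width: 0.488
time_s: 10.15
eef_pos: [612.5, 74.8, 261.3]
ee_rot: [0.182, 0.6, 0.544, -0.558]
force: [0.7, 1.7, 0.3]
grip_width: 0.494
t 10.15 q [-0.23   0.646  1.019  0.411  1.801  0.249] pos [612.5  74.8 261.3] F [0.7 1.7 0.3] M [-0.23 -0.11 -0.02] w 0.494
to go tool m [-0.0874  0.1824  0.3734] rot [-2.0724 -0.6224 -0.1068]
[ 0.          1.34159265 -2.32902369] nest: [ 0.41130829  1.66907941 -2.24899233]
t 10.15 q [-0.23   0.646  1.019  0.411  1.801  0.249] pos [612.5  74.8 261.3] F [0.7 1.7 0.3] M [-0.23 -0.11 -0.02] w 0.494
to go tool m [-0.0874  0.1824  0.3734] rot [ 0.9885 -0.0919  0.5355]
[0.         1.34159265 0.81256897] nest: [0.41130829 1.66907941 0.89260032]
```

View pics/e1.png

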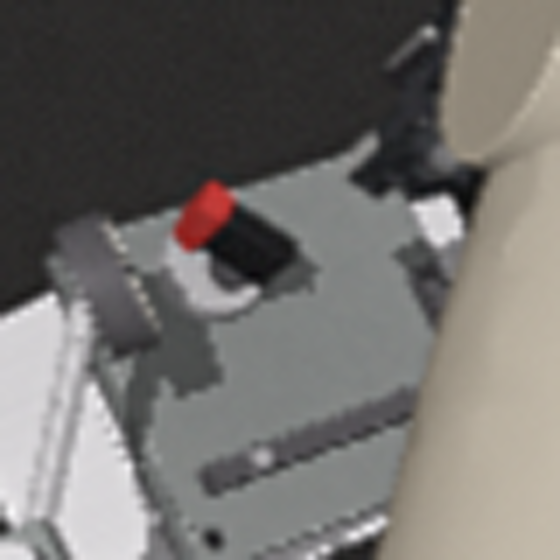

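```bash
python3 - <<'E'
from go import *
st=rep([611.5,-335,200],toolR((0,0,-1),(.108,-.994,0)))
# refine bracket pose with fresh pictures? top view visible
t=load("top2.npz"); crop(t,340,120,420,180,7,"pics/e2.png")
E
```

```text
t 10.25 q [-0.229  0.647  1.023  0.411  1.8    0.249] pos [611.5  75.9 259.1] F [-0.1 -0.3 -0.1] M [-0.23 -0.14 -0.07] w 0.49
to go tool m [-0.1337  0.1631  0.3575] rot [ 0.9883 -0.0885  0.5392]
```

View pics/e2.png

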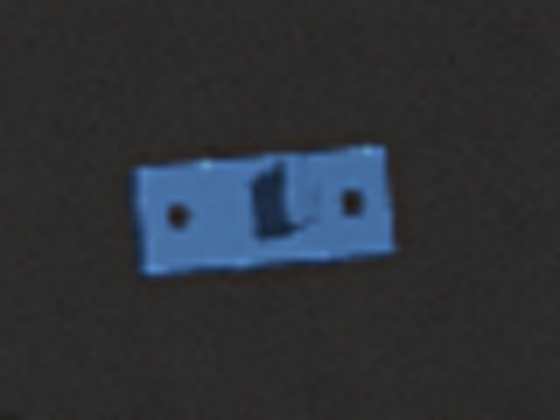

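```bash
python3 - <<'E'
from go import *
t=load("top2.npz"); off=p[7:9]
P=[back(t,uv(u,340,120,7)-off,18) for u in((177,215.5),(353,202.5))]; d=P[0]-P[1]; print(np.mean(P,0),d/np.linalg.norm(d))
b=[back(t,uv(u,340,120,7)-off,18) for u in((138,168),(384,148),(392,252),(147,273))]; print(np.mean(b,0))
E
python3 -m jog '[[[-0.0149,0.0181,0.0397,0,0,0],[-0.0149,0.0181,0.0397,0,0,0],[-0.0149,0.0181,0.0397,0,0,0],[-0.0149,0.0181,0.0397,0,0,0],[-0.0149,0.0181,0.0397,0,0,0],[-0.0149,0.0181,0.0397,0,0,0],[-0.0149,0.0181,0.0397,0,0,0],[-0.0149,0.0181,0.0397,0,0,0],[-0.0149,0.0181,0.0397,0,0,0]]]' 100
python3 -m jog '[[[0,0,0,0.1412,-0.0128,0.077],[0,0,0,0.1412,-0.0128,0.077],[0,0,0,0.1412,-0.0128,0.077],[0,0,0,0.1412,-0.0128,0.077],[0,0,0,0.1412,-0.0128,0.077],[0,0,0,0.1412,-0.0128,0.077],[0,0,0,0.1412,-0.0128,0.077],[0,0,0,0,0,0]]]'; python3 - <<'E'
from go import *
rep([611.5,-335,37],toolR((0,0,-1),(.09,-.996,0)))
E
```

```text
[ 612.49276983 -335.89199753   18.        ] [-0.09037795  0.99590754  0.        ]
[ 611.91403105 -336.00254543   18.        ]
time_s: 11.38
eef_pos: [611.7, -335.7, 200.2]
ee_rot: [0.181, 0.598, 0.546, -0.558]
force: [0.8, -0.6, 0.1]
grip_width: 0.611
time_s: 12.38
eef_pos: [612.0, -333.4, 200.7]
ee_rot: [-0.039, -0.706, -0.04, 0.706]
force: [0.8, 0.1, 0.7]
grip_width: 0.608
t 12.375 q [-0.667  0.739  0.929  0.     1.475  0.792] pos [ 612.  -333.4  200.7] F [0.8 0.1 0.7] M [-0.01 -0.04 -0.  ] w 0.608
to go tool m [0.1637 0.0017 0.0005] rot [0.0218 0.001  0.0012]
```

```bash
python3 -m jog '[[[0.03,0.0025,0,0.012,0,0],[0.03,0,0,0,0,0],[0.03,0,0,0,0,0],[0.02,0,0,0,0,0],[0,0,0,0,0,0]]]'; python3 - <<'E'
from go import *
from rig import vision
st=rep([612.2,-335.9,37],toolR((0,0,-1),(.098,-.995,0)))
for n in("scene","top"):
    c=vision.capture(n); np.savez(n+"3.npz",**c)
s=load("scene3.npz"); t=load("top3.npz"); print(proj(s,st["eef_pos"]),proj(t,st["eef_pos"]))
crop(s,130,210,200,290,7,"pics/f1.png"); crop(t,340,110,420,190,6,"pics/f2.png")
E
```

```text
time_s: 13.0
eef_pos: [611.3, -337.2, 89.0]
ee_rot: [-0.034, -0.705, -0.036, 0.707]
force: [0.7, 1.1, -0.2]
grip_width: 0.607
t 13.0 q [-6.720e-01  8.310e-01  1.058e+00  1.000e-03  1.258e+00  8.000e-01] pos [ 611.3 -337.2   89. ] F [ 0.7  1.1 -0.2] M [-0.04 -0.03  0.  ] w 0.607
to go tool m [ 0.052  -0.001  -0.0012] rot [0.0004 0.003  0.0036]
[[158.82361736 257.34889801]] [[384.97409872 145.92615581]]
```

View pics/f1.png

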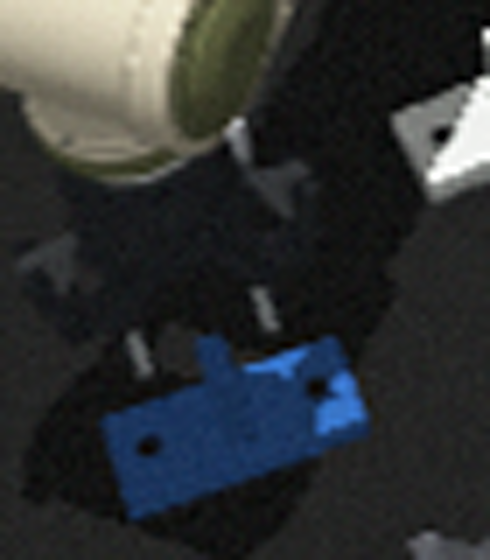

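View pics/f2.png

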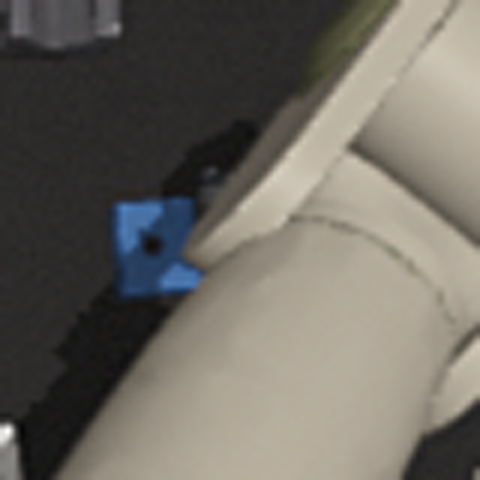

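```bash
python3 -m jog '[[[0.015,-0.001,-0.001,0,0,0],[0.015,0,0,0,0,0],[0.012,0,0,0,0,0],[0.01,0,0,0,0,0],[0,0,0,0,0,0]]]'; python3 -m jog '[[[0,0,0,0,0,0],[0,0,0,0,0,0],[0,0,0,0,0,0],[0,0,0,0,0,0],[0,0,0,0,0,0],[0,0,0,0,0,0]]]' 255 60; python3 - <<'E'
from go import *
st=rep([612.2,-335.9,37],toolR((0,0,-1),(.098,-.995,0)))
E
```

```text
time_s: 13.72
eef_pos: [612.8, -336.5, 38.4]
ee_rot: [-0.034, -0.706, -0.034, 0.707]
force: [-0.3, -0.1, -0.3]
grip_width: 0.613
time_s: 14.48
eef_pos: [613.4, -336.8, 40.2]
ee_rot: [0.035, 0.707, 0.034, -0.706]
force: [-0.3, 1.4, 6.1]
grip_width: 0.157
t 14.475 q [-0.669  0.884  1.09  -0.     1.165  0.805] pos [ 613.4 -336.8   40.2] F [-0.3  1.4  6.1] M [ 0.29  0.05 -0.02] w 0.157
to go tool m [ 0.0032 -0.001   0.0011] rot [-0.0017 -0.0011 -0.0014]
```

```bash
python3 -m jog '[[[-0.02,0,0,0,0,0],[-0.04,0,0,0,0,0],[-0.05,0,0,0,0,0],[-0.05,0,0,0,0,0],[-0.04,0,0,0,0,0],[0,0,0,0,0,0]]]'; python3 - <<'E'
from go import *
st=rep(nest2w((5,-4,160))[0],toolR(-Rn[:,2],-Rn[:,0])); print(nest2w((5,-4,160)))
E
```

```text
time_s: 15.22
eef_pos: [613.6, -337.1, 243.2]
ee_rot: [0.036, 0.708, 0.032, -0.705]
force: [-0.6, 0.3, -4.2]
grip_width: 0.155
t 15.225 q [-6.690e-01  7.250e-01  8.460e-01 -1.000e-03  1.563e+00  8.050e-01] pos [ 613.6 -337.1  243.2] F [-0.6  0.3 -4.2] M [ 0.02 -0.04  0.07] w 0.155
to go tool m [ 1.530e-02 -3.787e-01  3.000e-04] rot [-0.3451 -0.0962 -0.524 ]
[[576.95539931  39.74121935 225.93395949]]
```

```bash
python3 -m jog '[[[0,-0.025,0,0,0,0],[0,-0.035,0,0,0,0],[0,-0.04,0,0,0,0],[0,-0.04,0,0,0,0],[0,-0.04,0,0,0,0],[0,-0.04,0,0,0,0],[0,-0.04,0,0,0,0],[0,-0.03,0,0,0,0],[0,-0.02,0,0,0,0],[0,0,0,0,0,0]]]'; python3 -m jog '[[[0,0,0,-0.0863,-0.024,-0.131],[0,0,0,-0.0863,-0.024,-0.131],[0,0,0,-0.0863,-0.024,-0.131],[0,0,0,-0.0863,-0.024,-0.131],[0,0,0,0,0,0],[0,0,0,0,0,0]]]'; python3 - <<'E'
from go import *
from rig import vision
st=rep(nest2w((5,-4,120))[0],toolR(-Rn[:,2],-Rn[:,0]))
for n in("scene","top"):
    c=vision.capture(n); np.savez(n+"4.npz",**c)
s=load("scene4.npz"); t=load("top4.npz")
crop(s,220,90,340,240,4,"pics/g1.png"); crop(t,200,110,310,210,5.5,"pics/g2.png")
E
```

```text
time_s: 16.48
eef_pos: [582.8, -27.2, 238.3]
ee_rot: [-0.035, -0.706, -0.034, 0.707]
force: [0.1, 0.5, -5.1]
grip_width: 0.157
time_s: 17.23
eef_pos: [583.3, -28.4, 239.1]
ee_rot: [0.028, -0.624, -0.331, 0.708]
force: [0.5, 0.7, -4.4]
grip_width: 0.156
t 17.225 q [-0.395  0.625  1.112  0.348  1.802  0.739] pos [583.3 -28.4 239.1] F [ 0.5  0.7 -4.4] M [-0.64 -0.32 -0.02] w 0.156
to go tool m [ 0.0836 -0.0487 -0.0239] rot [-0.0031  0.0015  0.0027]
```

View pics/g1.png

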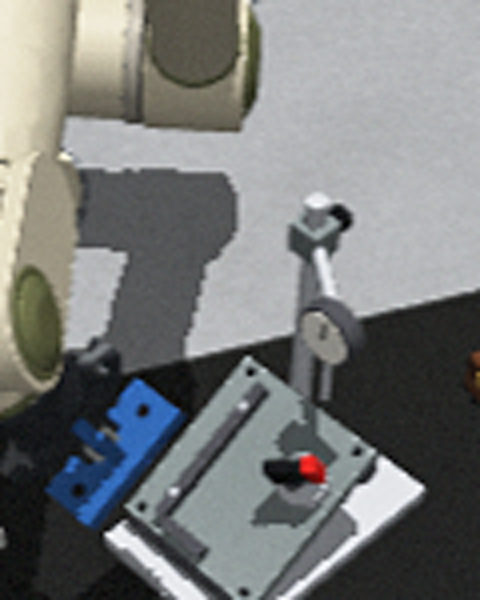

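View pics/g2.png

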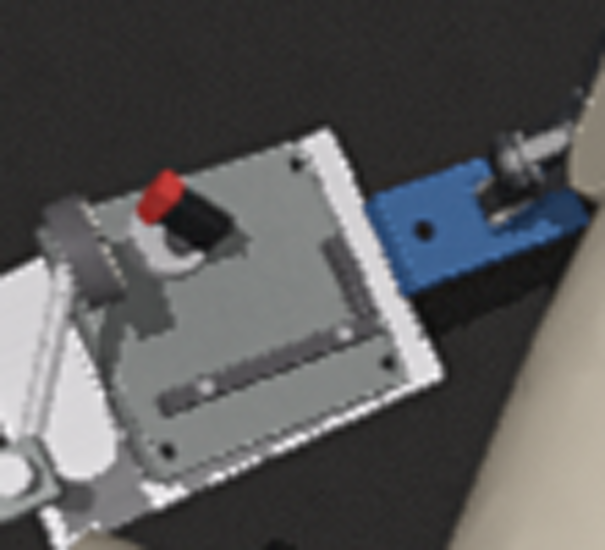

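```bash
python3 -m jog '[[[0.015,-0.012,-0.006,0,0,0],[0.025,-0.014,-0.007,0,0,0],[0.025,-0.014,-0.007,0,0,0],[0.018,-0.0087,-0.004,-0.003,0.0015,0.0027],[0,0,0,0,0,0],[0,0,0,0,0,0]]]'; python3 - <<'E'
from go import *
from rig import vision
st=rep(nest2w((5,-4,60))[0],toolR(-Rn[:,2],-Rn[:,0]))
for n in("scene","top"):
    c=vision.capture(n); np.savez(n+"5.npz",**c)
s=load("scene5.npz"); t=load("top5.npz")
crop(s,240,130,330,240,5,"pics/g3.png"); crop(t,200,110,300,210,6,"pics/g4.png")
E
```

```text
time_s: 18.08
eef_pos: [568.3, 58.0, 192.6]
ee_rot: [0.026, -0.625, -0.332, 0.706]
force: [-0.3, -0.1, -3.5]
grip_width: 0.158
t 18.075 q [-0.273  0.597  1.282  0.386  1.625  0.794] pos [568.3  58.  192.6] F [-0.3 -0.1 -3.5] M [-0.59 -0.29 -0.01] w 0.158
to go tool m [0.0611 0.001  0.0002] rot [0.0023 0.     0.0019]
```

View pics/g3.png

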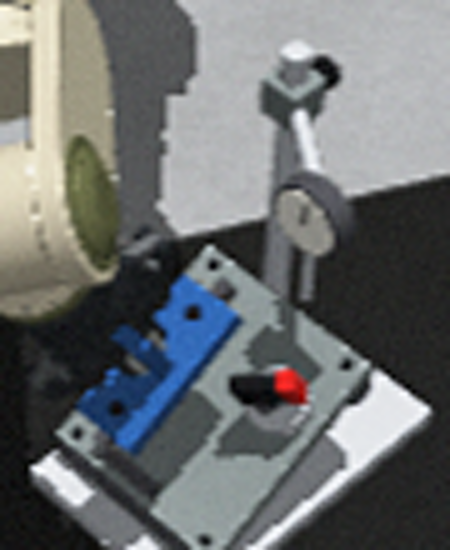

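View pics/g4.png

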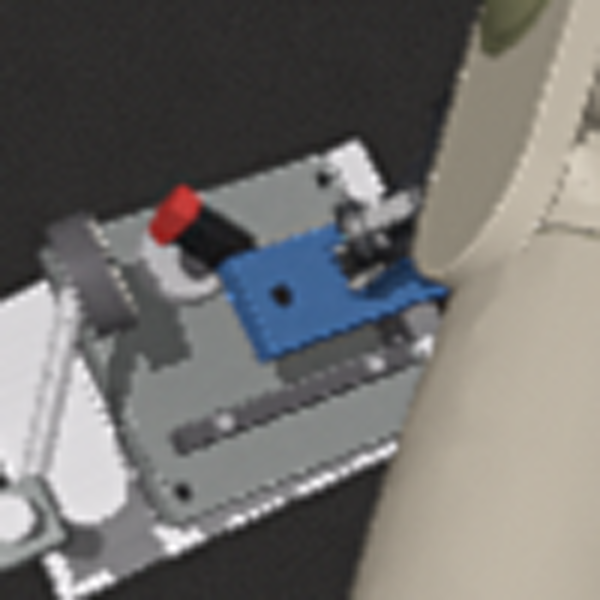

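```bash
cat > chk.py <<'E'
from go import *
def rel(tp,hole=None):
    pass
st=ctrl.sense(); c=w2nest(st["eef_pos"])[0]; print("tcp nest",np.round(c,1))
E
python3 - <<'E'
from chk import *
t=load("top5.npz"); s=load("scene5.npz")
T=lambda u:uv(u,200,110,6); S=lambda u:uv(u,240,130,5)
X=nest2w([(c[0]+60,c[1]+1-26,c[2]-40+18),(c[0]+60,c[1]+1+26,c[2]-22)]); print(proj(t,X)+p[7:9],T((218,262)),T((265,361)))
X=nest2w([(c[0]+60,c[1]+1-26,c[2]-22),(c[0]+60,c[1]+1+26,c[2]-22),(c[0]-60,c[1]+1-26,c[2]-22)]); print(proj(s,X)+p[5:7],S((240,320)),S((188,277)),S((124,440)))
# fence high end inner top now vs predicted with corrected nest
print(proj(t,nest2w([(85,26,16),(85,38,16)]))+p[7:9],T((172,431)),T((183,454)))
print(proj(t,nest2w([(10+49.5,32,16.5),(10-49.5,32,16.5)]))+p[7:9],T((226,422)),T((376,363)))
E
```

```text
tcp nest [  5.4  -4.1 121.3]
[[237.93323    152.55382385]
 [245.44266033 168.76761378]] [235.91666667 153.25      ] [243.75 169.75]
[[286.62376903 191.81415703]
 [275.75731024 183.60182682]
 [264.42924813 219.40978204]] [287.6 193.6] [277.2 185. ] [264.4 217.6]
[[229.10215798 180.20924918]
 [230.73827842 183.76896486]] [228.25       181.41666667] [230.08333333 185.25      ]
[[236.80387703 179.30211058]
 [261.8863577  169.59363796]] [237.25       179.91666667] [262.25       170.08333333]
```

```bash
python3 -m jog '[[[0.015,0.001,0,0.002,0,0.002],[0.02,0,0,0,0,0],[0.017,0,0,0,0,0],[0.01,0,0,0,0,0],[0,0,0,0,0,0],[0,0,0,0,0,0]]]'; python3 - <<'E'
from chk import *
from rig import vision
st=rep(nest2w((4,-4,40))[0],toolR(-Rn[:,2],-Rn[:,0]))
for n in("scene","top"):
    cc=vision.capture(n); np.savez(n+"6.npz",**cc)
s=load("scene6.npz"); t=load("top6.npz")
crop(s,240,150,320,240,6,"pics/g5.png"); crop(t,205,120,285,200,7,"pics/g6.png")
E
```

```text
time_s: 18.92
eef_pos: [555.4, 84.9, 138.5]
ee_rot: [0.026, -0.625, -0.331, 0.706]
force: [-0.1, -0.4, -5.1]
grip_width: 0.155
tcp nest [ 4.6 -4.2 59.2]
t 18.925 q [-0.235  0.623  1.39   0.399  1.486  0.778] pos [555.4  84.9 138.5] F [-0.1 -0.4 -5.1] M [-0.59 -0.27 -0.02] w 0.155
to go tool m [0.0192 0.0006 0.0002] rot [ 0.0002 -0.0004  0.0002]
```

View pics/g5.png

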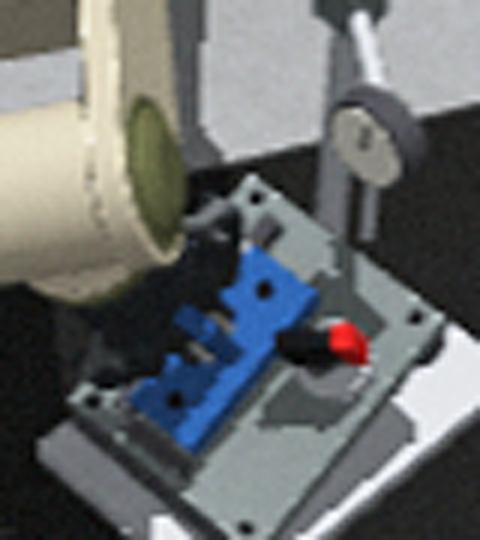

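View pics/g6.png

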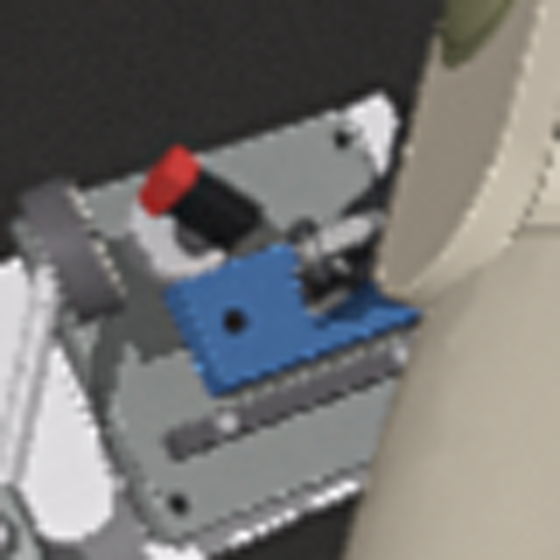

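```bash
python3 - <<'E'
from chk import *
t=load("top6.npz"); T=lambda u:uv(u,205,120,7)
def bp(u,h):
    d=t["R"].T@np.linalg.solve(t["mtx"],[*u,1]); o=-t["R"].T@t["t"]
    o=Rn.T@(o-nest2w((0,0,0))[0]); d=Rn.T@d; return np.round(o+d*(h-o[2])/d[2],1)
hb=c[2]-40.2+18
print("bracket hi corners",bp(T((166,290)),hb),bp(T((213,396)),hb)," right fence-side edge",bp(T((418,314)),hb), "knob-side", bp(T((285,245)),hb))
print("fence inner top",bp(T((165,432)),16),bp(T((375,346)),16),"screws",bp(T((228,423)),16.5),bp(T((401,354)),16.5),"fence outer end",bp(T((177,460)),16))
E
```

```text
tcp nest [ 4.6 -4.2 59.2]
bracket hi corners [ 71.6 -26.8  37. ] [72.4 23.6 37. ]  right fence-side edge [-42.2  21.9  37. ] knob-side [  6.8 -28.2  37. ]
fence inner top [89.8 28.  16. ] [-27.5  25.8  16. ] screws [59.7 34.4 16.5] [-38.2  33.6  16.5] fence outer end [90.2 41.3 16. ]
```

```bash
python3 -m jog '[[[0.008,0.0016,0,0,0,0],[0.006,0,0,0,0,0],[0.003,0,0,0,0,0],[0,0,0,0,0,0]]]'; python3 - <<'E'
from chk import *
R=quat(st["ee_rot"]).as_matrix();print("F tool",R.T@st["force"],"M",R.T@st["wrist_torque"],st["time_s"])
E
python3 -m jog '[[[0.001,0,0,0,0,0],[0.001,0,0,0,0,0],[0,0,0,0,0,0]]]'; python3 - <<'E'
from chk import *
R=quat(st["ee_rot"]).as_matrix();print("F tool",R.T@st["force"],"M",R.T@st["wrist_torque"],st["time_s"])
E
```

```text
time_s: 19.52
eef_pos: [551.8, 91.7, 122.3]
ee_rot: [0.026, -0.624, -0.331, 0.707]
force: [0.4, 0.3, -4.5]
grip_width: 0.155
tcp nest [ 3.2 -3.9 41.3]
F tool [ 3.9535551   2.19583084 -0.47242141] M [-0.00080641  0.00990261  0.6641272 ] 19.525
time_s: 19.9
eef_pos: [551.7, 92.1, 121.3]
ee_rot: [0.026, -0.625, -0.331, 0.707]
force: [-0.6, -4.3, 1.5]
grip_width: 0.153
tcp nest [ 3.1 -4.  40.3]
F tool [-3.09409934  2.43385905  2.42175196] M [ 0.04241726 -0.3967697   0.50957336] 19.9
```

```bash
python3 -m jog '[[[0.001,0,0,0,0,0],[0,0,0,0,0,0]]]'; python3 - <<'E'
from chk import *
R=quat(st["ee_rot"]).as_matrix();print("F tool",R.T@st["force"],"M",R.T@st["wrist_torque"],st["time_s"])
E
python3 -m jog '[[[0,0.001,0,0,0,0],[0,0.001,0,0,0,0],[0,0.001,0,0,0,0],[0,0,0,0,0,0]]]'; python3 - <<'E'
from chk import *
R=quat(st["ee_rot"]).as_matrix();print("F tool",R.T@st["force"],"M",R.T@st["wrist_torque"],st["time_s"])
E
```

```text
time_s: 20.15
eef_pos: [551.7, 92.2, 121.3]
ee_rot: [0.026, -0.625, -0.331, 0.706]
force: [-3.1, -7.3, 9.1]
grip_width: 0.155
tcp nest [ 3.1 -4.  40.3]
F tool [-10.49432924  -0.02761334   5.97865106] M [ 0.03737217 -0.86044255  0.20562991] 20.15
time_s: 20.65
eef_pos: [553.0, 90.9, 120.3]
ee_rot: [0.026, -0.625, -0.332, 0.706]
force: [-0.6, -0.6, 11.5]
grip_width: 0.159
tcp nest [ 1.1 -4.7 40.3]
F tool [-10.06587922  -5.49932375   0.742478  ] M [-0.00841355 -0.24573651 -0.50269259] 20.65
```

```bash
python3 -m jog '[[[0,0.001,0,0,0,0],[0,0.001,0,0,0,0],[0,0.001,0,0,0,0],[0,0,0,0,0,0]]]'; python3 - <<'E'
from chk import *
R=quat(st["ee_rot"]).as_matrix();print("F tool",R.T@st["force"],"M",R.T@st["wrist_torque"],st["time_s"])
E
python3 -m jog '[[[0,0.001,0,0,0,0],[0,0.001,0,0,0,0],[0,0,0,0,0,0]]]'; python3 - <<'E'
from chk import *
R=quat(st["ee_rot"]).as_matrix();print("F tool",R.T@st["force"],"M",R.T@st["wrist_torque"],st["time_s"])
E
```

```text
time_s: 21.15
eef_pos: [553.7, 90.0, 119.8]
ee_rot: [0.027, -0.625, -0.333, 0.706]
force: [-4.9, 6.8, 19.2]
grip_width: 0.159
tcp nest [-0.1 -5.  40.4]
F tool [-12.45090983 -16.80670122   1.36756786] M [ 0.23572229 -0.32593966 -1.96916462] 21.15
time_s: 21.52
eef_pos: [553.9, 89.7, 119.9]
ee_rot: [0.028, -0.624, -0.334, 0.706]
force: [-9.4, 11.1, 27.5]
grip_width: 0.154
tcp nest [-0.3 -5.  40.7]
F tool [-16.57612484 -26.14823809   3.52415617] M [ 0.29359416 -0.53458725 -3.57410118] 21.525
```

```bash
python3 -m jog '[[[0,-0.002,0.001,0,0,0],[0,0,0.001,0,0,0],[0,0,0.001,0,0,0],[0,0,0,0,0,0]]]'; python3 - <<'E'
from chk import *
R=quat(st["ee_rot"]).as_matrix();print("F tool",R.T@st["force"],"M",R.T@st["wrist_torque"],st["time_s"])
E
python3 -m jog '[[[0,0,0.001,0,0,0],[0,0,0.001,0,0,0],[0,0,0,0,0,0]]]'; python3 - <<'E'
from chk import *
R=quat(st["ee_rot"]).as_matrix();print("F tool",R.T@st["force"],"M",R.T@st["wrist_torque"],st["time_s"])
E
```

```text
time_s: 22.02
eef_pos: [552.8, 89.5, 120.0]
ee_rot: [0.027, -0.627, -0.333, 0.704]
force: [6.1, 11.6, 14.0]
grip_width: 0.153
tcp nest [-0.1 -4.  40.6]
F tool [ -8.08498322 -13.73498033 -10.62133831] M [-0.26979523  1.8835127  -2.00302422] 22.025
time_s: 22.4
eef_pos: [551.9, 89.0, 120.2]
ee_rot: [0.027, -0.628, -0.333, 0.703]
force: [10.4, 14.4, 13.4]
grip_width: 0.158
tcp nest [ 0.  -2.9 40.8]
F tool [ -7.18098896 -13.90639791 -15.80796235] M [-0.57706886  2.8731266  -2.07458382] 22.4
```

```bash
python3 -m jog '[[[0,-0.001,-0.002,0,0,0],[0,0,0,0,0,0],[0,0,0,0,0,0],[0,0,0,0,0,0],[0,0,0,0,0,0]]]' 120 40; python3 - <<'E'
from chk import *
R=quat(st["ee_rot"]).as_matrix();print("F tool",R.T@st["force"],"w",st["grip_width"],st["time_s"])
E
python3 -m jog '[[[-0.015,0,0,0,0,0],[-0.025,0,0,0,0,0],[-0.03,0,0,0,0,0],[-0.03,0,0,0,0,0],[0,0.04,0,0,0,0],[0,0.05,0,0,0,0],[0,0,0,0,0,0]]]';  python3 - <<'E'
from chk import *
from rig import vision
rep(nest2w((35,-52,110))[0],knob(.67))
for n in("scene","top"):
    cc=vision.capture(n); np.savez(n+"7.npz",**cc)
s=load("scene7.npz"); t=load("top7.npz")
crop(s,240,150,320,240,6,"pics/h1.png"); crop(t,205,120,285,200,7,"pics/h2.png")
E
```

```text
time_s: 23.02
eef_pos: [550.3, 87.6, 117.3]
ee_rot: [0.026, -0.624, -0.331, 0.707]
force: [-0.2, -0.4, -0.6]
grip_width: 0.529
tcp nest [-2.  -0.9 38.5]
F tool [0.41632727 0.51933302 0.35845318] w 0.5293908631813142 23.025
time_s: 23.9
eef_pos: [606.3, -30.2, 157.2]
ee_rot: [0.028, -0.624, -0.33, 0.708]
force: [0.4, -0.4, 0.7]
grip_width: 0.528
tcp nest [-95.    0.  138.3]
t 23.9 q [-0.385  0.743  1.125  0.345  1.675  0.705] pos [606.3 -30.2 157.2] F [ 0.4 -0.4  0.7] M [-0.22 -0.01 -0.05] w 0.528
to go tool m [ 0.0286 -0.1301 -0.0515] rot [-6.741e-01 -1.000e-04  2.700e-03]
```

View pics/h1.png

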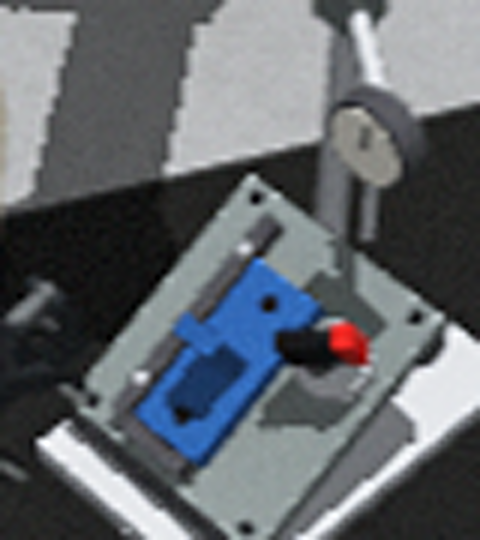

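View pics/h2.png

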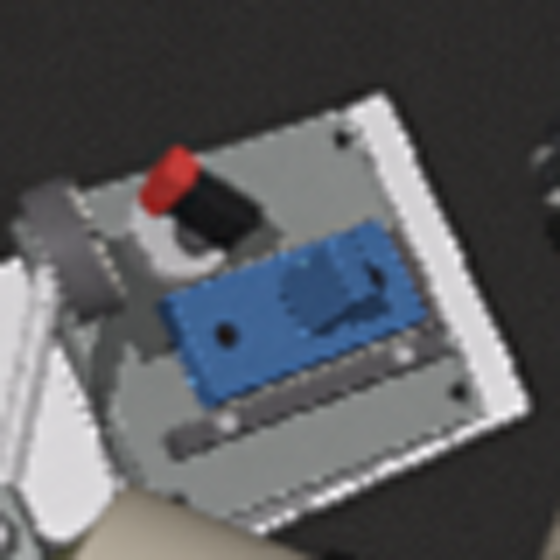

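```bash
python3 -m jog '[[[-0.02,0,0,-0.1685,0,0],[0,0,0,-0.1685,0,0],[0,0,0,-0.1685,0,0],[0,0,0,-0.1685,0,0],[0,0,0,0,0,0]]]' 130; python3 - <<'E'
from go import *
rep(nest2w((35,-52,80))[0],knob(.67))
E
```

```text
time_s: 24.62
eef_pos: [610.6, -35.7, 177.5]
ee_rot: [0.182, 0.598, 0.546, -0.557]
force: [-0.9, -0.4, -0.6]
grip_width: 0.491
t 24.625 q [-0.389  0.736  1.082  0.344  1.721  0.04 ] pos [610.6 -35.7 177.5] F [-0.9 -0.4 -0.6] M [-0.2  -0.06 -0.01] w 0.491
to go tool m [ 0.0793 -0.0666 -0.118 ] rot [ 0.004   0.0002 -0.0002]
```

```bash
python3 -m jog '[[[0,-0.0167,-0.0295,0,0,0],[0,-0.0167,-0.0295,0,0,0],[0,-0.0167,-0.0295,0,0,0],[0,-0.0167,-0.0295,0.004,0,0],[0.02,0,0,0,0,0],[0.025,0,0,0,0,0],[0.025,0,0,0,0,0],[0.009,0,0,0,0,0],[0,0,0,0,0,0]]]'; python3 - <<'E'
from go import *
rep(nest2w((35,-52,40))[0],knob(.67))
E
```

```text
time_s: 25.75
eef_pos: [591.3, 119.4, 171.3]
ee_rot: [0.18, 0.598, 0.545, -0.559]
force: [0.8, -0.3, 0.2]
grip_width: 0.487
t 25.75 q [-0.169  0.662  1.229  0.42   1.575  0.214] pos [591.3 119.4 171.3] F [ 0.8 -0.3  0.2] M [-0.23 -0.13 -0.  ] w 0.487
to go tool m [ 0.04   -0.0002 -0.0007] rot [-0.0011 -0.0001  0.001 ]
```

```bash
python3 -m jog '[[[0.01,0,0,0,0,0],[0.01,0,-0.0005,0,0,0],[0.01,0,0,0,0,0],[0.008,0,0,0,0,0],[0.002,0,0,0,0,0],[0,0,0,0,0,0]]]'; python3 -m jog '[[[0,0,0,0,0,0],[0,0,0,0,0,0],[0,0,0,0,0,0],[0,0,0,0,0,0],[0,0,0,0,0,0]]]' 255 30; python3 - <<'E'
from chk import *
rep(nest2w((35,-52,40))[0],knob(.67)); R=quat(st["ee_rot"]).as_matrix();print("F tool",R.T@st["force"],"M",R.T@st["wrist_torque"])
E
```

```text
time_s: 26.5
eef_pos: [582.9, 137.6, 136.3]
ee_rot: [0.181, 0.598, 0.545, -0.559]
force: [-0.5, 0.0, -0.1]
grip_width: 0.488
time_s: 27.12
eef_pos: [582.7, 137.6, 136.8]
ee_rot: [0.181, 0.598, 0.545, -0.559]
force: [-5.3, -1.5, 6.0]
grip_width: 0.161
tcp nest [ 34.5 -51.7  40. ]
t 27.125 q [-0.143  0.681  1.293  0.429  1.49   0.202] pos [582.7 137.6 136.8] F [-5.3 -1.5  6. ] M [0.02 0.5  0.46] w 0.161
to go tool m [-0.     -0.0002 -0.0005] rot [ 0.0003 -0.0001  0.0015]
F tool [-4.68378257 -6.36124245  1.89764877] M [-0.17296076 -0.33558114 -0.56763943]
```

```bash
python3 -m jog '[[[0,0,0,-0.12,0,0],[0,0,0,-0.13,0,0],[0,0,0,-0.13,0,0],[0,0,0,-0.13,0,0],[0,0,0,-0.13,0,0],[0,0,0,-0.13,0,0],[0,0,0,-0.13,0,0],[0,0,0,0,0,0]]]'; cat > kn.py <<'E'
from chk import *
R=quat(st["ee_rot"]).as_matrix(); h=-(Rn.T@R)[:,2]; h=h if 1 else -h
print("a",np.arctan2(h[0],-h[1]),"F tool",np.round(R.T@st["force"],1),"M",np.round(R.T@st["wrist_torque"],2),"w",st["grip_width"],st["time_s"],"q6",st["joints"][5])
E
python3 kn.py
```

```text
time_s: 28.12
eef_pos: [583.2, 137.6, 136.7]
ee_rot: [0.423, 0.461, 0.733, -0.266]
force: [0.1, 0.5, 4.7]
grip_width: 0.157
tcp nest [ 34.3 -52.2  40. ]
a 1.5692388541827254 F tool [-3.9  0.3 -2.7] M [-0.17  0.06 -0.01] w 0.15651025182232894 28.125 q6 -0.6973491916558107
```

```bash
python3 -m jog '[[[0,0,0,-0.1,0,0],[0,0,0,-0.08,0,0],[0,0,0,-0.07,0,0],[0,0,0,0,0,0]]]'; python3 kn.py; python3 -m jog '[[[0,0,0,-0.04,0,0],[0,0,0,-0.04,0,0],[0,0,0,0,0,0]]]'; python3 kn.py
```

```text
time_s: 28.62
eef_pos: [583.3, 137.7, 136.7]
ee_rot: [0.477, 0.405, 0.761, -0.173]
force: [3.4, 1.2, 5.3]
grip_width: 0.157
tcp nest [ 34.3 -52.4  40. ]
a 1.817018777220454 F tool [-4.8  4.  -1.3] M [0.21 0.04 0.46] w 0.15710730747226564 28.625 q6 -0.9450864542175863
time_s: 29.0
eef_pos: [583.5, 137.7, 136.7]
ee_rot: [0.493, 0.386, 0.767, -0.143]
force: [4.7, 1.8, 4.9]
grip_width: 0.157
tcp nest [ 34.3 -52.5  40. ]
a 1.8967464925500794 F tool [-4.5  5.4 -0.3] M [ 0.7  -0.16  0.81] w 0.15686361225314807 29.0 q6 -1.024842778451256
```

```bash
python3 -m jog '[[[0,0,0,-0.03,0,0],[0,0,0,0,0,0],[0,0,0,0,0,0]]]'; python3 kn.py; python3 -m jog '[[[0,0,0,0,0,0],[0,0,0,0,0,0],[0,0,0,0,0,0],[0,0,0,0,0,0]]]' 175 30; python3 kn.py
```

```text
time_s: 29.38
eef_pos: [583.5, 137.7, 136.7]
ee_rot: [0.498, 0.379, 0.769, -0.131]
force: [4.9, 2.8, 5.3]
grip_width: 0.16
tcp nest [ 34.3 -52.5  40. ]
a 1.9264888940510152 F tool [-4.4  6.3 -0.8] M [ 0.94 -0.15  0.85] w 0.15963760328331808 29.375 q6 -1.0545649023621129
time_s: 29.88
eef_pos: [582.7, 137.6, 136.1]
ee_rot: [0.498, 0.377, 0.77, -0.13]
force: [-0.0, 0.6, -0.2]
grip_width: 0.317
tcp nest [ 34.2 -51.8  39.5]
a 1.9295311627886673 F tool [ 0.4  0.3 -0.3] M [ 0.03 -0.23 -0.09] w 0.3166143725631873 29.875 q6 -1.0581100969278383
```

```bash
python3 -m jog '[[[-0.01,0,0,0,0,0],[-0.02,0,0,0,0,0],[-0.03,0,0,0,0,0],[-0.03,0,0,0,0,0],[-0.03,0,0,0,0,0],[0,0,0,0,0,0]]]'; python3 - <<'E'
from chk import *
# world direction away: -y 200mm
R=quat(st["ee_rot"]).as_matrix(); print(R.T@np.array([0,-.2,.05]), st["force"])
E
```

```text
time_s: 30.62
eef_pos: [609.9, 82.4, 242.1]
ee_rot: [0.5, 0.378, 0.768, -0.13]
force: [0.3, -0.3, 0.6]
grip_width: 0.315
tcp nest [ 33.9 -52.3 162. ]
[-0.13334906 -0.12730198  0.09226177] [ 0.32476274 -0.28436117  0.55917492]
```

```bash
python3 -m jog '[[[-0.0266,-0.0255,0.0185,0,0,0],[-0.0266,-0.0255,0.0185,0,0,0],[-0.0266,-0.0255,0.0185,0,0,0],[-0.0266,-0.0255,0.0185,0,0,0],[-0.0266,-0.0255,0.0185,0,0,0],[-0.0266,-0.0255,0.0185,0,0,0],[0,0,0,0,0,0],[0,0,0,0,0,0]]]'; python3 - <<'E'
from chk import *
from rig import vision
for n in("scene","top"):
    cc=vision.capture(n); np.savez(n+"8.npz",**cc); cv2.imwrite(f"pics/{n}8.png",cc["image"][:,:,::-1])
s=load("scene8.npz"); t=load("top8.npz")
crop(s,240,150,320,240,6,"pics/i1.png"); crop(t,205,120,285,200,7,"pics/i2.png")
E
```

```text
time_s: 31.62
eef_pos: [609.5, -155.8, 298.6]
ee_rot: [0.498, 0.377, 0.77, -0.13]
force: [-0.5, 1.2, 0.1]
grip_width: 0.312
tcp nest [-123.4   51.8  318. ]
```

View pics/i1.png

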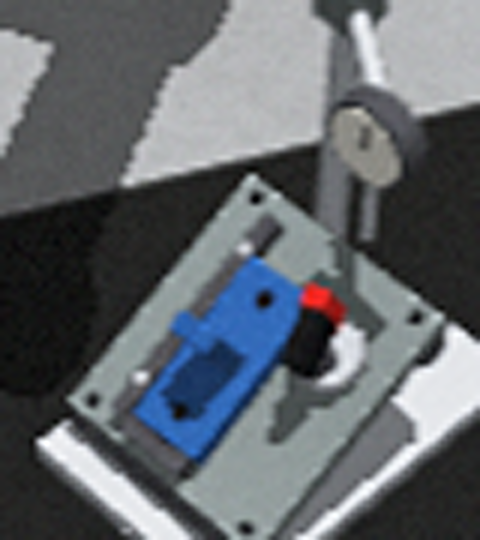

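View pics/i2.png

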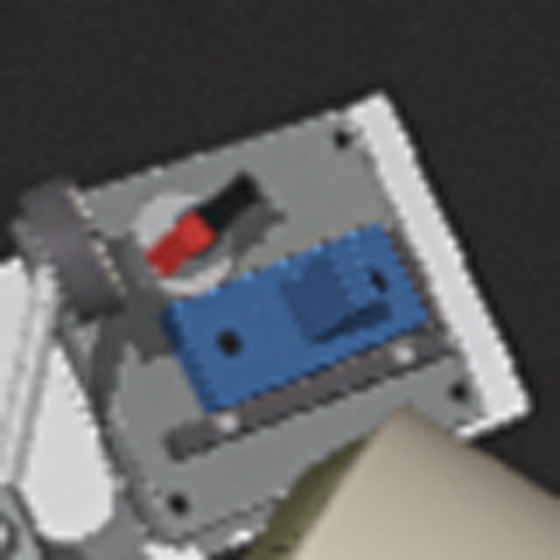

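View pics/scene8.png

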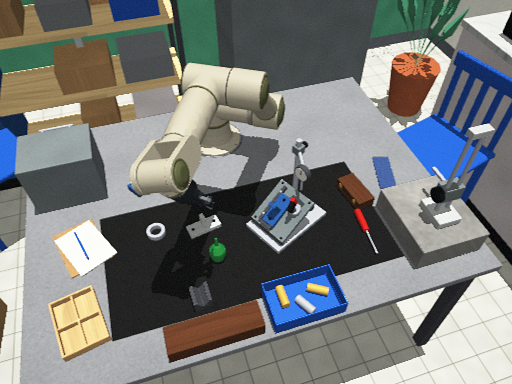

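```bash
python3 - <<'E'
from chk import *
t=load("top8.npz"); T=lambda u:uv(u,205,120,7)
def bp(u,h):
    d=t["R"].T@np.linalg.solve(t["mtx"],[*u,1]); o=-t["R"].T@t["t"]
    o=Rn.T@(o-nest2w((0,0,0))[0]); d=Rn.T@d; return np.round(o+d*(h-o[2])/d[2],1)
print("corners",[bp(T(u),18).tolist() for u in((163,309),(209,411),(427,322),(378,225))])
print("screws",bp(T((229,422)),16.5),bp(T((403,353)),16.5), "holes", bp(T((229,343)),18),bp(T((376,278)),18))
print(st["dq"].round(4),st["time_s"])
E
```

```text
tcp nest [-122.8   51.6  318.2]
corners [[66.3, -22.9, 18.0], [66.7, 26.6, 18.0], [-57.7, 24.3, 18.0], [-55.8, -26.2, 18.0]]
screws [59.1 34.1 16.5] [-39.4  33.5  16.5] holes [43.1  1.4 18. ] [-42.4  -3.2  18. ]
[ 0.0016 -0.0031 -0.008  -0.0015  0.0054 -0.0012] 31.725
```

```bash
python3 - <<'E'
from chk import *
def bp(cc,u,h):
    d=cc["R"].T@np.linalg.solve(cc["mtx"],[*u,1]); o=-cc["R"].T@cc["t"]
    o=Rn.T@(o-nest2w((0,0,0))[0]); d=Rn.T@d; return o+d*(h-o[2])/d[2]
from scipy.ndimage import map_coordinates
for f,h in(("top7",18),("top8",18),("scene7",18),("scene8",18)):
    cc=load(f+".npz"); im=cc["image"].astype(float); B=im[...,2]-im[...,0]
    for nm,y0,xs in(("fence",26,list(range(-52,-15,3))+list(range(18,53,3))),("knob",-26,list(range(-52,5,3)) )):
        if "scene" in f and nm=="fence": xs=list(range(-52,-15,3))+list(range(25,53,3))
        out=[]
        for x in xs:
            ys=np.arange(-12,12.01,.25)+y0; U=proj(cc,nest2w(np.c_[0*ys+x,ys,0*ys+h])); g=map_coordinates(B,[U[:,1],U[:,0]],order=1)
            gg=np.abs(np.gradient(g)); j=gg.argmax(); w=slice(max(j-8,0),j+9); out.append((ys[w]*gg[w]).sum()/gg[w].sum())
        k=np.polyfit(xs,out,1); r=np.array(out)-np.polyval(k,xs); k=np.polyfit(np.array(xs)[abs(r)<1.5],np.array(out)[abs(r)<1.5],1); print(f,nm,"slope %.4f y0 %.2f sd %.2f"%(k[0],k[1],r.std()))
# fence line slope by grey gradient (outer edge y 38, h16)
for f in("top8","scene8"):
    cc=load(f+".npz"); G=cc["image"].astype(float).mean(2)
    for y0,h in((38,16),):
        xs=list(range(-55,80,4)); out=[]
        for x in xs:
            ys=np.arange(-6,8.01,.25)+y0; U=proj(cc,nest2w(np.c_[0*ys+x,ys,0*ys+h])); g=map_coordinates(G,[U[:,1],U[:,0]],order=1)
            gg=np.abs(np.gradient(g)); j=gg.argmax(); w=slice(max(j-8,0),j+9); out.append((ys[w]*gg[w]).sum()/gg[w].sum())
        k=np.polyfit(xs,out,1); r=np.array(out)-np.polyval(k,xs); m=abs(r)<1.5; k=np.polyfit(np.array(xs)[m],np.array(out)[m],1); print(f,"fence outer slope %.4f y0 %.2f sd %.2f n%d"%(k[0],k[1],r.std(),m.sum()))
E
```

```text
tcp nest [-122.8   51.6  318.2]
top7 fence slope 0.0104 y0 23.49 sd 0.34
top7 knob slope 0.0051 y0 -28.88 sd 0.41
top8 fence slope 0.0324 y0 26.30 sd 0.39
top8 knob slope 0.0276 y0 -25.96 sd 0.52
scene7 fence slope 0.0162 y0 22.67 sd 0.62Traceback (most recent call last):
  File "<stdin>", line 14, in <module>
    raise TypeError("expected non-empty vector for x")
TypeError: expected non-empty vector for x
```

```bash
python3 - <<'E'
from chk import *
from scipy.ndimage import map_coordinates
for f in("top7","top8","scene8","top0","scene0"):
    cc=load(f+".npz"); G=cc["image"].astype(float).mean(2)
    for nm,y0,h,x0,x1 in(("fence outer top",38,16,-55,80),("fence inner top",26,16,-50,80),("plate edge",N[1]*0+80-N[1],0,-60,80),("plate -y edge",-80-N[1],0,-70,10)):
        xs=np.arange(x0,x1,3); out=[]
        for x in xs:
            ys=np.arange(-6,8.01,.25)+y0; U=proj(cc,nest2w(np.c_[0*ys+x,ys,0*ys+h])); g=map_coordinates(G,[U[:,1],U[:,0]],order=1)
            gg=np.abs(np.gradient(g)); j=gg.argmax(); w=slice(max(j-8,0),j+9); out.append((ys[w]*gg[w]).sum()/gg[w].sum())
        out=np.array(out); m=np.ones(len(xs),bool)
        for _ in range(4):
            k=np.polyfit(xs[m],out[m],1); r=out-np.polyval(k,xs); m=abs(r)<max(1,1.5*np.median(abs(r)))
        print(f,nm,"slope %.4f off %.2f sd %.2f n%d/%d"%(k[0],k[1]-y0,r[m].std(),m.sum(),len(m)))
E
```

```text
tcp nest [-122.8   51.6  318.2]
top7 fence outer top slope -0.0047 off 4.35 sd 0.42 n40/45
top7 fence inner top slope 0.0250 off -1.04 sd 0.72 n28/44
top7 plate edge slope -0.0008 off 6.39 sd 0.72 n31/47
top7 plate -y edge slope -0.0014 off 0.39 sd 0.33 n27/27
top8 fence outer top slope -0.0040 off 4.37 sd 0.39 n39/45
top8 fence inner top slope 0.0319 off -1.12 sd 0.54 n29/44
top8 plate edge slope 0.0346 off -2.69 sd 1.35 n29/47
top8 plate -y edge slope -0.0014 off 0.41 sd 0.31 n27/27
scene8 fence outer top slope 0.0143 off 0.70 sd 0.46 n26/45
scene8 fence inner top slope -0.0219 off -2.17 sd 1.18 n28/44
scene8 plate edge slope -0.0019 off 0.42 sd 0.53 n38/47
scene8 plate -y edge slope -0.0022 off -0.44 sd 0.56 n25/27
top0 fence outer top slope -0.0042 off 4.36 sd 0.39 n40/45
top0 fence inner top slope 0.0116 off 2.15 sd 0.84 n33/44
top0 plate edge slope -0.0017 off 6.84 sd 0.38 n27/47
top0 plate -y edge slope -0.0012 off 0.39 sd 0.31 n27/27
scene0 fence outer top slope 0.0132 off 0.69 sd 0.43 n26/45
scene0 fence inner top slope 0.0006 off -4.80 sd 0.22 n37/44
scene0 plate edge slope -0.0059 off 0.28 sd 0.46 n36/47
scene0 plate -y edge slope 0.0005 off -0.32 sd 0.56 n25/27
```

```bash
cat > yaw.py <<'E'
from chk import *
import sys
from scipy.ndimage import map_coordinates
def edge(cc,ch,y0,h,xs,rng=8):
    out=[]
    for x in xs:
        ys=np.arange(-rng,rng+.01,.25)+y0; U=proj(cc,nest2w(np.c_[0*ys+x,ys,0*ys+h])); g=map_coordinates(ch,[U[:,1],U[:,0]],order=1)
        gg=np.abs(np.gradient(g)); j=gg.argmax(); w=slice(max(j-8,0),j+9); out.append((ys[w]*gg[w]).sum()/gg[w].sum())
    xs=np.array(xs);out=np.array(out); m=np.ones(len(xs),bool)
    for _ in range(4):
        k=np.polyfit(xs[m],out[m],1); r=out-np.polyval(k,xs); m=abs(r)<=max(.8,2*np.median(abs(r)))
    return "slope %.4f off %.2f sd %.2f n%d/%d"%(k[0],k[1]-y0,r[m].std(),m.sum(),len(m))
L=list(range(-54,-14,2)); H=list(range(16,56,2))
for f in sys.argv[1:]:
    cc=load(f+".npz"); im=cc["image"].astype(float); B=im[...,2]-.5*(im[...,0]+im[...,1])
    print(f,"fence side all",edge(cc,B,26,18,L+H)); print("   low half",edge(cc,B,26,18,L)," high half",edge(cc,B,26,18,H))
    print("   knob side top",edge(cc,B,-26,18,L+[0])," foot",edge(cc,B,-26,0,L+[0]))
E
python3 yaw.py top7 top8 scene7 scene8
python3 - <<'E'
from h import *
for n in("7","8"):
    crop(load(f"scene{n}.npz"),255,185,300,232,12,f"pics/j{n}.png")
a=cv2.imread("pics/j7.png");b=cv2.imread("pics/j8.png"); cv2.imwrite("pics/j.png",cv2.resize(np.hstack([a,b]),None,fx=.74,fy=.74))
E
```

```text
tcp nest [-122.8   51.6  318.2]
top7 fence side all slope 0.0116 off -2.53 sd 0.31 n39/40
   low half slope 0.0134 off -2.46 sd 0.30 n19/20  high half slope 0.0108 off -2.50 sd 0.32 n20/20
   knob side top slope 0.0043 off -2.87 sd 0.34 n20/21  foot slope 0.0012 off -6.13 sd 0.23 n21/21
top8 fence side all slope 0.0313 off 0.31 sd 0.33 n38/40
   low half slope 0.0554 off 1.17 sd 0.35 n20/20  high half slope 0.0266 off 0.45 sd 0.31 n20/20
   knob side top slope 0.0263 off -0.09 sd 0.40 n20/21  foot slope 0.0494 off -2.24 sd 0.36 n19/21
scene7 fence side all slope 0.0114 off -3.47 sd 0.51 n35/40
   low half slope 0.0091 off -3.42 sd 0.45 n17/20  high half slope 0.0317 off -4.13 sd 0.52 n18/20
   knob side top slope -0.0075 off -5.48 sd 0.40 n16/21  foot slope -0.0078 off 2.66 sd 0.45 n17/21
scene8 fence side all slope 0.0368 off -0.40 sd 0.72 n40/40
   low half slope 0.0304 off -0.63 sd 0.73 n20/20  high half slope 0.0348 off -0.20 sd 0.63 n18/20
   knob side top slope 0.0179 off -2.34 sd 0.52 n15/21  foot slope 0.0194 off 5.92 sd 0.60 n17/21
```

View pics/j.png

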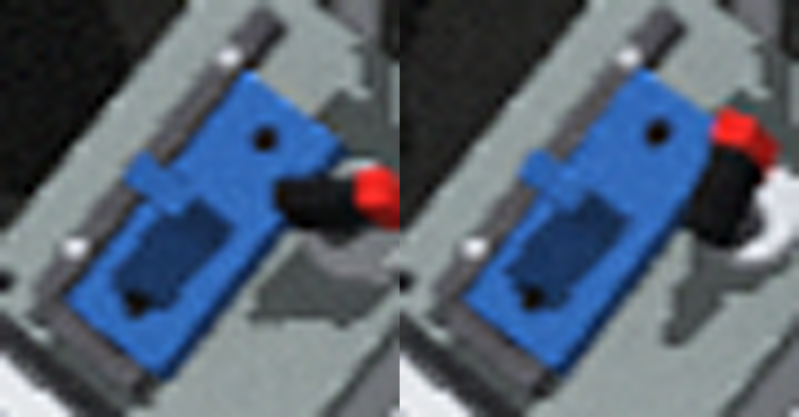

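```bash
python3 - <<'E'
from go import *
st=rep(nest2w((-45,-62,110))[0],knob(1.93))
R=quat(st["ee_rot"]).as_matrix(); print("ny in tool",R.T@Rn[:,1],"nx",R.T@Rn[:,0])
E
```

```text
t 31.725 q [-0.545  0.774  0.705  0.319  2.094 -1.257] pos [ 609.6 -155.3  299. ] F [-0.2  0.3 -0.3] M [-0.23 -0.1   0.02] w 0.312
to go tool m [ 0.2082  0.1339 -0.0323] rot [ 0.001  -0.0023  0.0009]
ny in tool [ 0.00161251 -0.93582915 -0.35245028] nx [ 0.00180992  0.35245289 -0.93582781]
```

The pictures show the lobe bearing and the high end on the fence. The low end, though, stands about 3 mm off the fence: yaw about 0.03 against a limit of 0.05. I'll push that end home and retighten.

```bash
python3 -m jog '[[[0.0297,0.0191,-0.0046,0,0,0],[0.0297,0.0191,-0.0046,0,0,0],[0.0297,0.0191,-0.0046,0,0,0],[0.0297,0.0191,-0.0046,0,0,0],[0.0297,0.0191,-0.0046,0,0,0],[0.0297,0.0191,-0.0046,0,0,0],[0.0297,0.0191,-0.0046,0,0,0],[0,0,0,0,0,0]]]' 255 30; python3 -m jog '[[[0.02,0,0,0,0,0],[0.025,0,0,0,0,0],[0.025,0,0,0,0,0],[0.016,0,0,0,0,0],[0.008,0,0,0,0,0],[0,0,0,0,0,0]]]'; python3 kn.py
```

```text
time_s: 32.72
eef_pos: [636.4, 49.7, 156.6]
ee_rot: [0.497, 0.376, 0.771, -0.129]
force: [0.1, -0.2, 0.0]
grip_width: -0.0
time_s: 33.48
eef_pos: [617.1, 89.0, 76.9]
ee_rot: [0.499, 0.377, 0.77, -0.13]
force: [-0.0, 0.1, 1.1]
grip_width: -0.002
tcp nest [-46.3 -61.6  17.5]
a 1.9300416704311545 F tool [-0.9  0.3 -0.6] M [ 0.04 -0.22 -0.11] w -0.002238305868511777 33.475 q6 -1.1335472533304443
```

```bash
python3 -m jog '[[[0.003,-0.0056,-0.0021,0,0,0],[0,-0.0056,-0.0021,0,0,0],[0,-0.0028,-0.0011,0,0,0],[0,0,0,0,0,0]]]'; python3 kn.py;  python3 -m jog '[[[0,-0.0019,-0.0007,0,0,0],[0,-0.0019,-0.0007,0,0,0],[0,0,0,0,0,0]]]'; python3 kn.py
```

```text
time_s: 33.98
eef_pos: [602.8, 83.7, 74.3]
ee_rot: [0.499, 0.377, 0.769, -0.13]
force: [1.2, -0.2, -0.6]
grip_width: 0.004
tcp nest [-46.3 -46.4  14.6]
a 1.9296991548884346 F tool [0.1 0.6 1.2] M [-0.01 -0.23 -0.02] w 0.0038196498390424606 33.975 q6 -1.1560982760245673
time_s: 34.35
eef_pos: [599.8, 82.3, 74.2]
ee_rot: [0.499, 0.378, 0.769, -0.13]
force: [4.7, 2.2, -1.3]
grip_width: -0.002
tcp nest [-46.3 -43.1  14.4]
a 1.930238461068104 F tool [1.1 4.6 2.6] M [-0.01 -0.63  0.64] w -0.0018714924215644882 34.35 q6 -1.1620380294769388
```

```bash
python3 -m jog '[[[0,-0.0019,-0.0007,0,0,0],[0,0,0,0,0,0]]]'; python3 kn.py;  python3 -m jog '[[[0,-0.0019,-0.0007,0,0,0],[0,0,0,0,0,0]]]'; python3 kn.py
```

```text
time_s: 34.6
eef_pos: [597.9, 81.0, 74.1]
ee_rot: [0.499, 0.377, 0.769, -0.13]
force: [4.0, -1.3, -1.7]
grip_width: -0.0
tcp nest [-46.7 -40.8  14.5]
a 1.9299994555636775 F tool [0.  1.7 4.2] M [-0.03 -0.89  0.22] w -0.0003361469582381359 34.6 q6 -1.1649163416168558
time_s: 34.85
eef_pos: [596.7, 80.4, 74.3]
ee_rot: [0.5, 0.378, 0.769, -0.13]
force: [8.5, 1.6, -3.2]
grip_width: -0.002
tcp nest [-46.5 -39.4  14.6]
a 1.9303206281589318 F tool [1.7 6.5 6.3] M [-0.02 -1.21  1.14] w -0.0015117656969755484 34.85 q6 -1.1678836412471694
```

```bash
python3 -m jog '[[[0,-0.0019,-0.0007,0,0,0],[0,0,0,0,0,0]]]'; python3 kn.py;  python3 -m jog '[[[0,-0.0014,-0.0005,0,0,0],[0,0,0,0,0,0]]]'; python3 kn.py
```

```text
time_s: 35.1
eef_pos: [596.3, 79.9, 74.6]
ee_rot: [0.501, 0.379, 0.767, -0.129]
force: [17.4, 5.2, -4.7]
grip_width: 0.002
tcp nest [-46.6 -38.9  15.1]
a 1.9310186775492448 F tool [ 2.7 15.  10.9] M [-0.04 -1.85  2.33] w 0.0020212650010878754 35.1 q6 -1.1707788782933395
time_s: 35.35
eef_pos: [596.0, 79.6, 74.9]
ee_rot: [0.502, 0.379, 0.766, -0.129]
force: [22.0, 8.7, -5.3]
grip_width: 0.001
tcp nest [-46.6 -38.5  15.4]
a 1.931574309427989 F tool [ 4.  20.5 12.2] M [-0.09 -2.3   3.27] w 0.0013871735472391839 35.35 q6 -1.172945928716118
```

```bash
python3 -m jog '[[[0,0.006,0.0022,0,0,0],[0,0.01,0.0037,0,0,0],[-0.02,0.004,0.0015,0,0,0],[-0.03,0,0,0,0,0],[-0.03,0,0,0,0,0],[-0.02,0,0,0,0,0],[0,0,0,0,0,0]]]' 130 30; python3 - <<'E'
from chk import *
from rig import vision
rep(nest2w((34.7,-51.8,90))[0],knob(1.93))
for n in("scene","top"):
    cc=vision.capture(n); np.savez(n+"9.npz",**cc)
s=load("scene9.npz"); t=load("top9.npz")
crop(s,250,170,320,240,7,"pics/k1.png"); crop(t,205,120,285,200,7,"pics/k2.png")
E
python3 yaw.py top9 scene9
```

```text
time_s: 36.22
eef_pos: [633.5, 42.6, 161.4]
ee_rot: [0.499, 0.377, 0.769, -0.13]
force: [0.1, -1.1, -0.2]
grip_width: 0.491
tcp nest [-46.4 -56.2 115.1]
t 36.225 q [-0.269  0.774  1.057  0.388  1.667 -1.111] pos [633.5  42.6 161.4] F [ 0.1 -1.1 -0.2] M [-0.17 -0.09 -0.01] w 0.491
to go tool m [ 0.0251  0.0244 -0.0775] rot [-0.      0.     -0.0003]
tcp nest [-46.2 -55.9 113.1]
top9 fence side all slope -0.0034 off 2.07 sd 0.36 n39/40
   low half slope 0.0060 off 2.30 sd 0.38 n19/20  high half slope -0.0097 off 2.30 sd 0.33 n20/20
   knob side top slope -0.0028 off 2.27 sd 0.34 n21/21  foot slope -0.0152 off -1.47 sd 0.34 n21/21
scene9 fence side all slope 0.0021 off 1.34 sd 0.72 n25/40
   low half slope 0.1005 off 6.04 sd 4.57 n20/20  high half slope -0.0144 off 2.09 sd 0.57 n18/20
   knob side top slope -0.1113 off 1.38 sd 1.17 n14/21  foot slope -0.1584 off -3.63 sd 2.78 n19/21
```

View pics/k1.png

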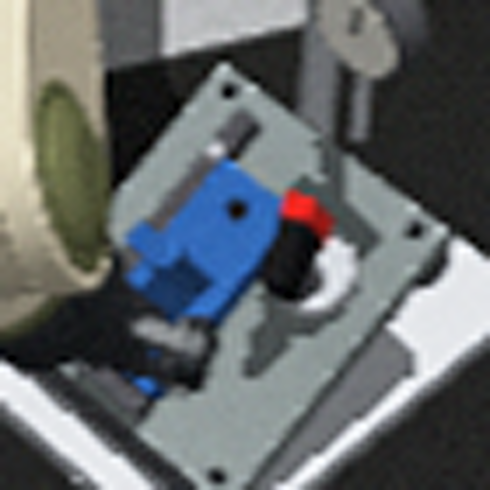

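View pics/k2.png

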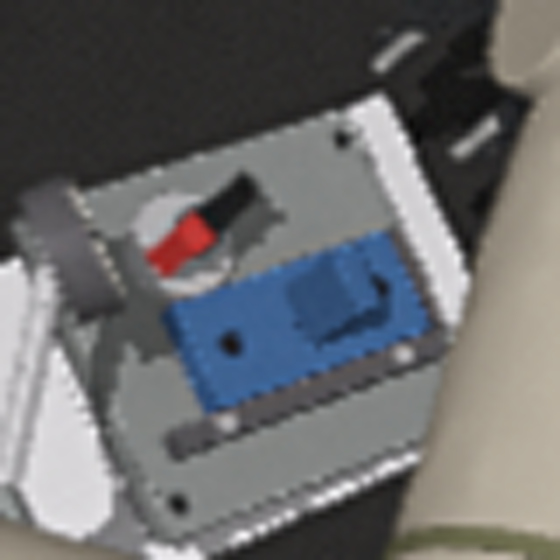

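```bash
python3 -m jog '[[[0,0.0081,-0.0258,0,0,0],[0,0.0081,-0.0258,0,0,0],[0,0.0081,-0.0258,0,0,0],[0.01,0,0,0,0,0],[0.015,0,0,0,0,0],[0,0,0,0,0,0]]]' 140; python3 - <<'E'
from go import *
rep(nest2w((34.7,-51.8,40))[0],knob(1.93))
E
```

```text
time_s: 37.08
eef_pos: [592.6, 115.6, 177.1]
ee_rot: [0.497, 0.377, 0.771, -0.131]
force: [-0.2, -0.3, 0.4]
grip_width: 0.45
t 37.075 q [-0.174  0.662  1.214  0.418  1.594 -1.043] pos [592.6 115.6 177.1] F [-0.2 -0.3  0.4] M [-0.2  -0.13 -0.02] w 0.45
to go tool m [ 0.047   0.0011 -0.0004] rot [-0.002  -0.0045  0.0023]
```

```bash
python3 -m jog '[[[0.008,0.0008,0,0,0,0],[0.01,0,0,0,0,0],[0.01,0,0,0,0,0],[0.01,0,0,0,0,0],[0.008,0,0,0,0,0],[0,0,0,0,0,0]]]' 165; python3 kn.py; python3 -m jog '[[[0,0,0,0,0,0],[0,0,0,0,0,0],[0,0,0,0,0,0],[0,0,0,0,0,0]]]' 255 40; python3 kn.py
```

```text
time_s: 37.83
eef_pos: [583.6, 137.1, 139.4]
ee_rot: [0.498, 0.377, 0.77, -0.13]
force: [-0.1, -0.8, -0.2]
grip_width: 0.355
tcp nest [ 35.1 -52.4  42.6]
a 1.9297369722631685 F tool [-0.2 -0.6  0.5] M [-0.1  -0.19 -0.09] w 0.3549858997266141 37.825 q6 -1.0554422049361771
time_s: 38.33
eef_pos: [583.9, 136.4, 140.2]
ee_rot: [0.499, 0.377, 0.77, -0.13]
force: [-3.8, -3.8, 3.0]
grip_width: 0.156
tcp nest [ 34.9 -52.3  43.7]
a 1.9296168901489419 F tool [-3.5 -4.8 -1.7] M [ 0.15  0.03 -0.82] w 0.15594351794592304 38.325 q6 -1.055281610755198
```

```bash
python3 -m jog '[[[0,0,0,-0.04,0,0],[0,0,0,-0.04,0,0],[0,0,0,0,0,0]]]'; python3 kn.py; python3 -m jog '[[[0,0,0,-0.03,0,0],[0,0,0,-0.03,0,0],[0,0,0,0,0,0]]]'; python3 kn.py
```

```text
time_s: 38.7
eef_pos: [584.0, 136.5, 140.2]
ee_rot: [0.513, 0.357, 0.774, -0.1]
force: [-2.0, -4.0, 5.5]
grip_width: 0.156
tcp nest [ 35.  -52.5  43.7]
a 2.0086623565296806 F tool [-6.1 -3.  -1.9] M [ 0.78  0.15 -0.74] w 0.15606141034469267 38.7 q6 -1.1342745735736863
time_s: 39.08
eef_pos: [584.0, 136.6, 140.3]
ee_rot: [0.523, 0.342, 0.777, -0.077]
force: [-2.9, -4.0, 5.4]
grip_width: 0.159
tcp nest [ 35.  -52.5  43.8]
a 2.0676064647156474 F tool [-5.9 -3.5 -2.6] M [ 1.52  0.26 -0.66] w 0.15891370441599564 39.075 q6 -1.1932202345376184
```

```bash
python3 -m jog '[[[0,0,0,0,0,0],[0,0,0,0,0,0],[0,0,0,0,0,0],[0,0,0,0,0,0]]]' 165 30; python3 kn.py; python3 -m jog '[[[-0.01,0,0,0,0,0],[-0.02,0,0,0,0,0],[-0.03,0,0,0,0,0],[-0.03,0,0,0,0,0],[-0.03,0,0,0,0,0],[0,0,0,0,0,0]]]'; python3 - <<'E'
from chk import *
R=quat(st["ee_rot"]).as_matrix(); print(R.T@np.array([0,-.2,.05]), st["force"])
E
```

```text
time_s: 39.58
eef_pos: [584.0, 136.9, 139.8]
ee_rot: [0.524, 0.341, 0.777, -0.076]
force: [-0.8, -0.0, 0.3]
grip_width: 0.352
tcp nest [ 35.1 -52.6  43.2]
a 2.0700470561900146 F tool [-0.1 -0.4 -0.7] M [-0.05 -0.2  -0.13] w 0.3518834384660138 39.575 q6 -1.1954889526835357
time_s: 40.33
eef_pos: [611.1, 81.7, 245.7]
ee_rot: [0.525, 0.342, 0.775, -0.076]
force: [-0.1, 0.2, -0.2]
grip_width: 0.354
tcp nest [ 34.7 -53.  165.6]
[-0.13335396 -0.1389358   0.07357692] [-0.14372753  0.20321648 -0.20155038]
```

```bash
python3 -m jog '[[[-0.0266,-0.0278,0.0147,0,0,0],[-0.0266,-0.0278,0.0147,0,0,0],[-0.0266,-0.0278,0.0147,0,0,0],[-0.0266,-0.0278,0.0147,0,0,0],[-0.0266,-0.0278,0.0147,0,0,0],[-0.0266,-0.0278,0.0147,0,0,0],[0,0,0,0,0,0],[0,0,0,0,0,0]]]'; python3 - <<'E'
from chk import *
from rig import vision
for n in("scene","top"):
    cc=vision.capture(n); np.savez(n+"10.npz",**cc); cv2.imwrite(f"pics/{n}10.png",cc["image"][:,:,::-1])
s=load("scene10.npz"); t=load("top10.npz")
crop(s,250,170,320,240,7,"pics/l1.png"); crop(t,205,120,285,200,7,"pics/l2.png")
E
python3 yaw.py top10 scene10
```

```text
time_s: 41.32
eef_pos: [610.5, -156.2, 302.4]
ee_rot: [0.523, 0.341, 0.777, -0.076]
force: [0.0, -0.2, -0.2]
grip_width: 0.356
tcp nest [-122.2   51.1  321.7]
tcp nest [-121.6   50.9  321.9]
top10 fence side all slope -0.0009 off 1.98 sd 0.31 n37/40
   low half slope 0.0027 off 2.10 sd 0.34 n18/20  high half slope -0.0053 off 2.14 sd 0.28 n19/20
   knob side top slope -0.0033 off 2.26 sd 0.36 n21/21  foot slope -0.0175 off -1.55 sd 0.35 n21/21
scene10 fence side all slope 0.0008 off 1.68 sd 0.50 n33/40
   low half slope -0.0079 off 1.28 sd 0.40 n14/20  high half slope -0.0126 off 2.19 sd 0.50 n18/20
   knob side top slope -0.0085 off -0.14 sd 0.63 n18/21  foot slope 0.0009 off 7.00 sd 0.15 n15/21
```

View pics/l1.png

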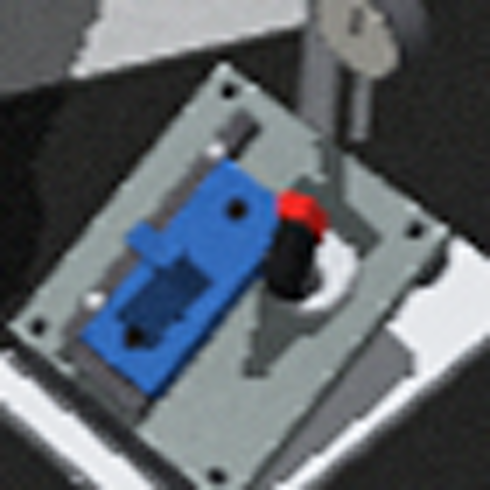

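View pics/l2.png

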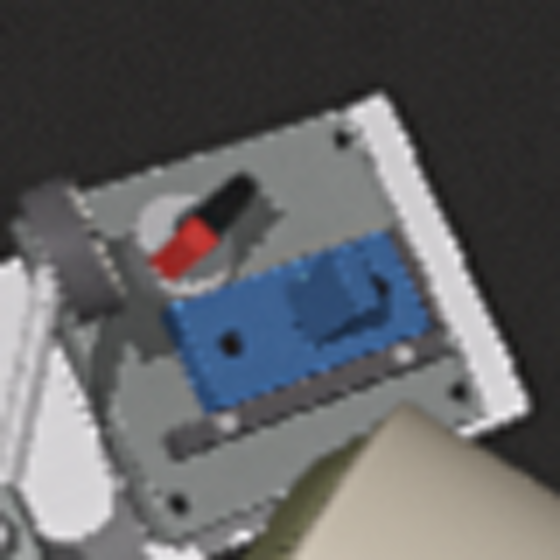

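View pics/scene10.png

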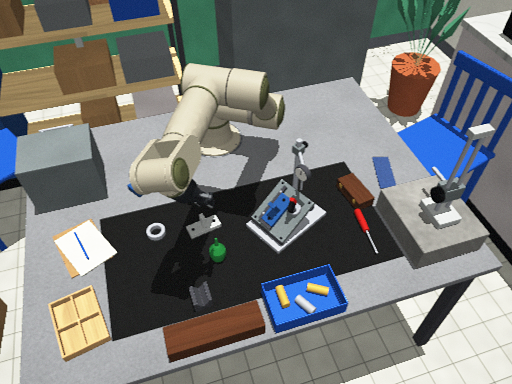

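The bracket lies flush on the fence and the stop with the lobe on its side. The robot is clear and the other things have not moved. Handing in.

```bash
python3 - <<'E'
from rig import workorder
print(workorder.finish_job())
E
```

```text
the job is handed in; nothing more can be done
None
```

The blue bracket is clamped in the nest against the lower stop and the fence, and I handed the job in at about 41 s of robot time. No verdict was reported.

**What I did**
- I turned the knob back to about 0.67 rad. I then laid the 120 mm blue bracket flat in the nest and slid it down until I felt the stop, within about 0.3 mm of where I had worked it out to be.
- I turned the knob until the lobe bore on the bracket and let go.

**What failed on the way:** After the first clamping, both cameras showed the bracket's low end about 3 mm off the fence, roughly 0.03 rad out of square. I pushed that end home with the closed fingertips and retightened the knob to about 1.5 N m.

**Last checks**
- **Squareness:** the bracket's edges in both pictures agree with the fence to about 0.01 rad, though single-edge fits scatter up to about 0.02 rad. The bracket lies flush on the fence and stop.
- **Knob:** it stands at about 2.0 rad. That comes from the tool's angle, and the handle may have slipped slightly in the grip.
- **Surroundings:** no touch on the dial indicator was seen, and the plain bracket and other things look unmoved in the pictures. The arm was clear at the end.
- **Not checked:** the lobe's contact force after letting go could not be measured. I inferred it from the tightening torque and the knob's own friction.

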